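# Load the counting station with the reference cassette and hexagonal samples

### The arm

A 6-joint arm with a two-finger parallel gripper is mounted at the origin on the work surface. World frame = base frame: x ahead of the robot, y to its left, z up, the work surface at z = 0. Lengths are in m, angles in rad, forces in N, time in s.
With the tool pointing down it reaches from about 0.3 to 0.875 m from the base axis. Payload 6.4 kg.
Tool frame: the origin (TCP) lies at the centre of the arm's flange, where the gripper is bolted on; the fingertips stand 173 mm ahead of it and the grasp point (between the pads) lies ctrl.grip_point_offset ahead of it (ctrl.grip_point_offset is the distance from the TCP to the grasp point, in m); z points along the fingers, y is the direction in which the jaws open and shut (so a half turn about z gives the same grasp; the last joint's range is limited). The gripper opens to 85 mm and grips with 20 to 120 N. Pads are 22 mm wide; open, the fingers measure 114 mm over their backs; the gripper's body (76 mm by 85 mm) begins 54 mm behind the grasp point. The pads swing forward as they close: fully open they stand 13 mm farther back than shut.
Start: joints at [1.14, 0.181, 1.607, -0, 1.354, -0.206], TCP at [0.128, 0.561, 0.405] pointing down, gripper open.
Joint ranges: [-2.99, 2.99], [-0.89, 2.07], [0.3, 2.58], [-1.14, 4.28], [0, 2.63], [-3.12, 3.12]. Speed limits (rad/s): [2.57, 2.57, 3.01, 3.14, 3.14, 3.14].

### API

Orientations are given as a unit quaternion [w, x, y, z].
In Python, from bench import ctrl, cams, boxes_of, landmark_of gives the robot as it stands.
- The arm moves only by the shell command python3 -m handwheel 'ROWS'. ROWS is JSON, a list of rows, each an object with "offset": the shift along the tool's x, y, z in m, a list of three; "spin": the turn about the tool's z in degrees; "grip": the opening, from 0 (shut) to 1 (fully open). A call has 1 to 20 rows; each row is the pose to reach, as a shift and turn from the pose commanded when the call began, along the tool's axes at that moment; what a row does not reach only later rows make up. A row lasts 1/8 s, in which the tool goes at most 62.5 mm and 10.7 degrees, less where a joint would pass 70% of its speed; a pose out of reach is approached as far as the arm can. A call with a gripper value outside its range is refused whole. The fingers move at their own pace and stop on an object; the grip force is fixed at half the most. Time passes only in rows, so rows that repeat a pose let the fingers close. It gives the time, the measured TCP pose, the force and the opening at its end, in the units of the state.
- ctrl.get_obs(): the state, without advancing time (a new reading comes with each control period).
- cams.camera(name): name is "scene" or "side" or "wrist"; returns a dict with "color" (400x640x3 uint8, red, green, blue), "camera_matrix" (3x3 intrinsics, pixels), "view" (4x4, takes a point from world to camera coordinates); the wrist camera has in their place "tool_from_camera" (4x4, takes a point from camera to tool coordinates, whose origin is the TCP and whose axes are the flange's). Camera axes: x right, y up, looking along -z (the intrinsics and any distortion apply to the point x, -y, -z); pixel columns grow to the right and rows downward; lengths in m; the calibration is good to about 2 mm. A picture is of the moment at which its call begins: read the wrist's pose just before it. There is no depth.
- ctrl.hand_in(): hands the job in, once; it reports no verdict.
Trained networks look in a picture, given as the dict that the camera call returned (one of the last four; its "shot" number tells which), for a name from the list of things; names that differ only in an ending like _2 or _b are one class to them, and where a whole thing is asked for, a point or a joint stands for the part that bears it (a point fixed in the world has none). Each returns a list of dicts, best first, with "confidence" (0 to 1); they miss things now and then, are a little off and sometimes report something else, mostly with a low value. They report only what shows in the picture. A call takes as long as a camera call. They do not tell look-alikes from the thing itself.
- boxes_of(picture, thing): "uv" ([column, row] in pixels, amid what is visible of it).
- landmark_of(picture, thing): "uv" ([column, row] in pixels: a listed point, or the origin of a listed thing).
The state is a dict: "time_s": time; "q": joint angles; "dq": joint speeds; "joint_efforts": joint torques, N m; "eef_pos": TCP position; "eef_rot": TCP orientation; "wrist_force": force on the tool from outside, world axes, zero at the start; "torque": the same for the moment, N m; "opening": opening from 0.0 (shut) to 1.0 (fully open).
Only numpy, scipy, OpenCV 4.12 (cv2) and the standard library are available. Lean on these libraries where they do the work, as an engineer would, in place of code of your own. Each camera call takes 0.05 s, during which the arm holds its last target.

### The job

Make the counting station ready for a run: draw its sample carriage right out of the hood, tip the orange reference cassette forward out of the packed rack, pull it free and stand it upright in the yellow pocket of the carriage, never letting it fall over. Roll each brass hexagonal sample bar on the mat over until its marked flat (white strip with blue squares) is on top, and lay every bar in a nest of its own between the blue ribs of the carriage, middle of the bar over the middle of the nest and marked flat up. Then slide the loaded carriage fully home under the hood, leaving the other cassettes standing in the rack and the screwdriver, bottle and meter where they are.

Things in the scene. Friction and masses are not known exactly. Their poses are not given: they have to be found in the camera images.
- carriage (a joint): travel of the sample carriage on its rails, m: 0 = drawn fully out of the hood (its stop), 0.245 = fully home under the hood (its stop). It slides along its own +y (into the hood); about 3 N of friction plus light damping, stays where it is left. It starts partly in
- handle (a point): middle of the carriage's black pull handle, round, 12 mm thick and 72 mm long along own x, level, on two end posts, 46 mm over the carriage's tongue and 70 mm over the bench; open above. Axes are the carriage's: +y points into the hood. At home it stands 75 mm short of the hood's front wall
- pocket (a point): centre of the floor of the yellow pocket on the carriage bed, for the reference cassette: 84 mm along x by 38 mm along y inside, walls 12 mm high and 5 to 6 mm thick, floor 24 mm over the bench. Axes as for handle; it lies 95 mm from the handle along +y
- ref_c (a point): centre of the body of the orange reference cassette (0.32 kg): aluminium box 76 mm deep (own x), 30 mm thick (own y), 120 mm tall (own z), orange front (own -x face) and orange tab on top. It stands in one of the three middle places of the row
- ref_tab (a point): centre of the orange tab on top of the reference cassette: an upright block 12 mm (own x) by 26 mm (own y) by 30 mm tall, rising from the cassette's top; its centre is 26 mm in front of the body's centre line and 75 mm above the body's centre. Room to take it fore and aft (jaws closing along own x): 36 mm behind it up to the rail, open in front
- rack: blue rack of five upright cassettes 1.5 mm apart; origin under its middle, own -x is its front. Floor 8 mm thick; front lip 21 mm over it, 6 mm ahead of the cassettes; steel rail over the rear 22 mm of their tops, 17 mm above them; no way straight up or out: tip forward about the lower front edge (0.2 to 0.25 rad clears the rail), then draw up along the tilt. Cheeks 100 mm high, 178 mm overall
- station: counting station, fixed: base plate, rails and white hood; origin on the bench under the rails. The hood runs along own y from 160 to 405 mm, 180 mm wide, top 225 mm over the bench with a clear window (a detector can stands on it to 315 mm), tunnel 130 mm wide and 205 mm high, open toward own -y
- mat: black rubber mat, fixed, 290 x 290 x 3 mm, origin under its middle; the sample bars lie on it
- driver: bystander: screwdriver with green handle, 190 mm, lying on the bench
- solvent: bystander: capped white bottle, 56 mm thick, 130 mm tall, origin under its middle
- meter: bystander: grey hand-held meter, 75 x 150 x 34 mm, lying on the bench, origin under its middle
- nest1 (a point): nest 1 on the carriage bed: where a seated bar's centre goes, 20 mm above the nest's floor (24 mm over the bench). The bar lies with its length along own x, between two blue ribs 8 mm high and 38 mm apart, open at both ends; 54 mm from nest to nest along own y, nest1 62 mm beyond the pocket. Axes as for handle
- nest2 (a point): nest 2 on the carriage bed: where a seated bar's centre goes, 20 mm above the nest's floor (24 mm over the bench). The bar lies with its length along own x, between two blue ribs 8 mm high and 38 mm apart, open at both ends; 54 mm from nest to nest along own y, nest1 62 mm beyond the pocket. Axes as for handle
- nest3 (a point): nest 3 on the carriage bed: where a seated bar's centre goes, 20 mm above the nest's floor (24 mm over the bench). The bar lies with its length along own x, between two blue ribs 8 mm high and 38 mm apart, open at both ends; 54 mm from nest to nest along own y, nest1 62 mm beyond the pocket. Axes as for handle
- bar1_c (a point): centre of a brass hexagonal bar, 56 mm long, 40 mm across flats, 46 across corners, 0.22 kg, lying on a flat. Own x runs along it; own z is the outward normal of the marked flat (white strip, three blue squares); a blue tick on each end face by that flat's edge. Can be taken by its flat ends, 56 mm apart. Two or three of the five bars are present; none starts marked flat up
- bar2_c (a point): centre of a brass hexagonal bar, 56 mm long, 40 mm across flats, 46 across corners, 0.22 kg, lying on a flat. Own x runs along it; own z is the outward normal of the marked flat (white strip, three blue squares); a blue tick on each end face by that flat's edge. Can be taken by its flat ends, 56 mm apart. Two or three of the five bars are present; none starts marked flat up
- bar3_c (a point): centre of a brass hexagonal bar, 56 mm long, 40 mm across flats, 46 across corners, 0.22 kg, lying on a flat. Own x runs along it; own z is the outward normal of the marked flat (white strip, three blue squares); a blue tick on each end face by that flat's edge. Can be taken by its flat ends, 56 mm apart. Two or three of the five bars are present; none starts marked flat up
- bar4_c (a point): centre of a brass hexagonal bar, 56 mm long, 40 mm across flats, 46 across corners, 0.22 kg, lying on a flat. Own x runs along it; own z is the outward normal of the marked flat (white strip, three blue squares); a blue tick on each end face by that flat's edge. Can be taken by its flat ends, 56 mm apart. Two or three of the five bars are present; none starts marked flat up
- bar5_c (a point): centre of a brass hexagonal bar, 56 mm long, 40 mm across flats, 46 across corners, 0.22 kg, lying on a flat. Own x runs along it; own z is the outward normal of the marked flat (white strip, three blue squares); a blue tick on each end face by that flat's edge. Can be taken by its flat ends, 56 mm apart. Two or three of the five bars are present; none starts marked flat up
- cas_a_c (a point): centre of the body of a neighbour cassette with black front and tab, same shape as the reference cassette; stays in the rack
- cas_b_c (a point): centre of the body of a neighbour cassette with grey front and tab, same shape as the reference cassette; stays in the rack
- cas_c_c (a point): centre of the body of a neighbour cassette with black front and tab, same shape as the reference cassette; stays in the rack
- cas_d_c (a point): centre of the body of a neighbour cassette with grey front and tab, same shape as the reference cassette; stays in the rack
Things that resemble listed ones, but are neither listed nor needed, are in the scene too. What is shaped like the part that bears bar4_c but black is not meant. What is shaped like the part that bears ref_c but purple is not meant.

How it is judged:
On the way, in this order (a step that is already met when the one before it is completed fails the run):
1. the carriage is drawn fully out (within 20 mm of its stop) (value of joint carriage below 0.02 m), for 0.2 s.
2. the reference cassette and every bar are in place on the carriage, while it is out (value of joint carriage below 0.05 m and horizontal distance between ref_c and pocket below 0.012 m and z of ref_c in the frame of pocket between 0.052 and 0.068 m and angle between ref_c's own z axis and vertical below 0.08 rad and (distance between bar1_c and nest1 below 0.015 m or distance between bar1_c and nest2 below 0.015 m or distance between bar1_c and nest3 below 0.015 m) and angle between each of bar1_c, bar2_c, bar3_c, bar4_c, bar5_c's own z axis and vertical below 0.15 rad and (distance between bar2_c and nest1 below 0.015 m or distance between bar2_c and nest2 below 0.015 m or distance between bar2_c and nest3 below 0.015 m) and (distance between bar3_c and nest1 below 0.015 m or distance between bar3_c and nest2 below 0.015 m or distance between bar3_c and nest3 below 0.015 m) and (distance between bar4_c and nest1 below 0.015 m or distance between bar4_c and nest2 below 0.015 m or distance between bar4_c and nest3 below 0.015 m) and (distance between bar5_c and nest1 below 0.015 m or distance between bar5_c and nest2 below 0.015 m or distance between bar5_c and nest3 below 0.015 m)), for 0.2 s.
At the end, for the whole second after the job is handed in: Carriage within 8 mm of home; orange cassette upright (0.08 rad) on the pocket floor within 12 mm of its middle; every bar within 15 mm of a nest point, marked flat up (0.15 rad); other cassettes upright within 12 mm of their start; all at rest (value of joint carriage above 0.237 m and linear speed of ref below 0.02 m/s and horizontal distance between ref_c and pocket below 0.012 m and z of ref_c in the frame of pocket between 0.052 and 0.068 m and angle between ref_c's own z axis and vertical below 0.08 rad and (distance between bar1_c and nest1 below 0.015 m or distance between bar1_c and nest2 below 0.015 m or distance between bar1_c and nest3 below 0.015 m) and angle between each of bar1_c, bar2_c, bar3_c, bar4_c, bar5_c's own z axis and vertical below 0.15 rad and (distance between bar2_c and nest1 below 0.015 m or distance between bar2_c and nest2 below 0.015 m or distance between bar2_c and nest3 below 0.015 m) and (distance between bar3_c and nest1 below 0.015 m or distance between bar3_c and nest2 below 0.015 m or distance between bar3_c and nest3 below 0.015 m) and (distance between bar4_c and nest1 below 0.015 m or distance between bar4_c and nest2 below 0.015 m or distance between bar4_c and nest3 below 0.015 m) and (distance between bar5_c and nest1 below 0.015 m or distance between bar5_c and nest2 below 0.015 m or distance between bar5_c and nest3 below 0.015 m) and distance of each of cas_a_c, cas_b_c, cas_c_c, cas_d_c from where it was at the start of the episode below 0.012 m and angle between each of cas_a_c, cas_b_c, cas_c_c, cas_d_c's own z axis and vertical below 0.06 rad); the robot touches nothing.
It fails at once if the reference cassette falls over (leans more than 1 rad) (angle between ref_c's own z axis and vertical above 1 rad).
It fails at once if the bystander screwdriver is shifted more than 30 mm (distance of driver from where it was at the start of the episode above 0.03 m).
It fails at once if the bystander bottle is shifted more than 30 mm (distance of solvent from where it was at the start of the episode above 0.03 m).
It fails at once if the bystander meter is shifted more than 30 mm (distance of meter from where it was at the start of the episode above 0.03 m).
Of bar1, bar2, bar3, bar4, bar5 only 2 to 3 are there at a start; the rules pass over those that are not, and their reading is None.
At some moment in a run one of bar1, bar2, bar3, bar4, bar5 may be knocked a few centimetres aside while the robot is not near it.
It also fails if it takes over 210 s, if anything falls off the work surface, if the arm or the gripper's body presses on something with over 40 N, if the wrist force passes 120 N, or if a joint passes its speed limit or range.

## Working session

There is one attempt and no reset: what is moved stays moved. The work goes in short steps, Python scripts to look and compute and a shell command to move; the robot and the scene stay as the last step left them, time stands still between calls to the robot, and variables do not carry over. Pictures are saved under pics/ and viewed, and the job is handed in when it is done.

```bash
ls -la; mkdir -p pics
cat > h.py <<'E'
import numpy as np, cv2
from bench import ctrl, cams, boxes_of, landmark_of
def shot(name,save=None):
    o=ctrl.get_obs(); p=cams.camera(name)
    if save: cv2.imwrite(f'pics/{save}.png',p['color'][:,:,::-1])
    return p,o
E
python3 - <<'E'
from h import *
o=ctrl.get_obs()
print(o, ctrl.grip_point_offset)
for n in ['scene','side','wrist']:
    p,o=shot(n,n+'0')
    print(n,p.keys(),p['camera_matrix'],p.get('view',p.get('tool_from_camera')))
E
```

```text
total 12
drwxr-xr-x  3 agent agent 4096 Dec  7 14:58 .
drwxr-xr-x 23 root  root  4096 Dec  7 14:58 ..
drwxr-xr-x  2 agent agent 4096 Dec  7 14:58 pics
{'time_s': 0.0, 'q': array([ 1.13970691e+00,  1.81543608e-01,  1.60796403e+00, -1.02686938e-05,
        1.35381131e+00, -2.06275290e-01]), 'dq': array([-2.08537352e-04,  7.67024859e-05, -4.47370566e-04, -3.59607667e-05,
        1.16771947e-03,  2.50924377e-04]), 'joint_efforts': array([ 1.99375005e-03, -4.44883740e+01, -3.51331544e+01, -6.56030784e-05,
        9.05100169e-03,  1.81128691e-06]), 'eef_pos': array([0.12804941, 0.56031301, 0.4038037 ]), 'eef_rot': array([-2.65677547e-04,  1.12169353e-01,  9.93688729e-01, -8.21259741e-04]), 'wrist_force': array([ 1.01502794,  0.46413387, -0.21612238]), 'torque': array([-0.0191006 ,  0.02574391,  0.01432221]), 'opening': 1.0034562151170667} 0.1547
scene dict_keys(['color', 'camera_matrix', 'view', 'shot']) [[395.94452749   0.         324.21321361]
 [  0.         395.94452749 193.98547137]
 [  0.           0.           1.        ]] [[-8.83136572e-02  9.96092635e-01 -4.00208365e-04  1.02001616
[... 366 characters left out ...]
  0.           1.        ]] [[ 0.68763156 -0.72570237 -0.02277944 -0.38099796]
 [ 0.43213628  0.38385113  0.81603709 -0.31674106]
 [-0.58345614 -0.57097669  0.57755048 -1.05794286]
 [ 0.          0.          0.          1.        ]]
wrist dict_keys(['color', 'camera_matrix', 'tool_from_camera', 'shot']) [[322.89664043   0.         322.39160102]
 [  0.         322.89664043 202.54566715]
 [  0.           0.           1.        ]] [[ 3.97243665e-04  9.57361969e-01  2.88890816e-01  7.34065152e-02]
 [ 9.99999920e-01 -3.68996134e-04 -1.52240105e-04  4.20372603e-04]
 [-3.91492922e-05  2.88890853e-01 -9.57362039e-01  3.16662726e-02]
 [ 0.00000000e+00  0.00000000e+00  0.00000000e+00  1.00000000e+00]]
```

View pics/scene0.png

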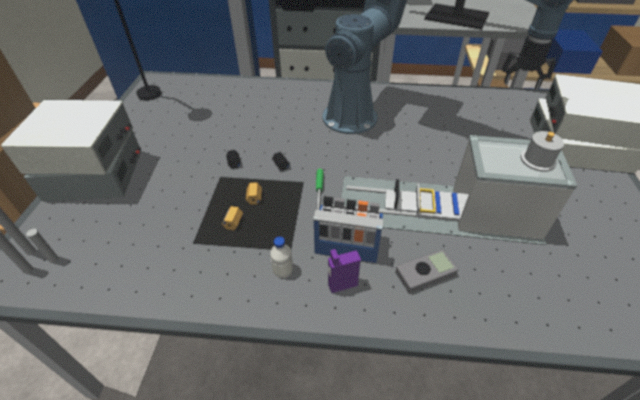

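View pics/side0.png

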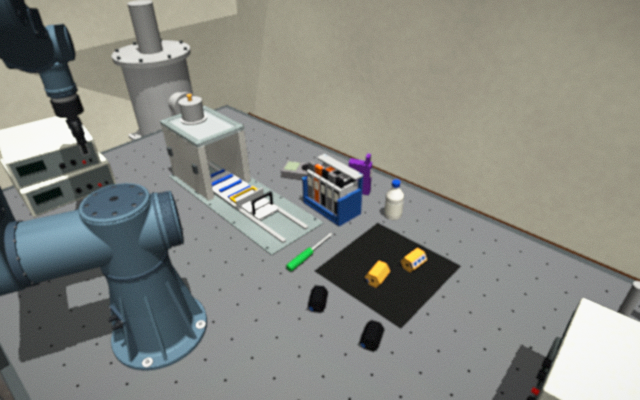

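View pics/wrist0.png

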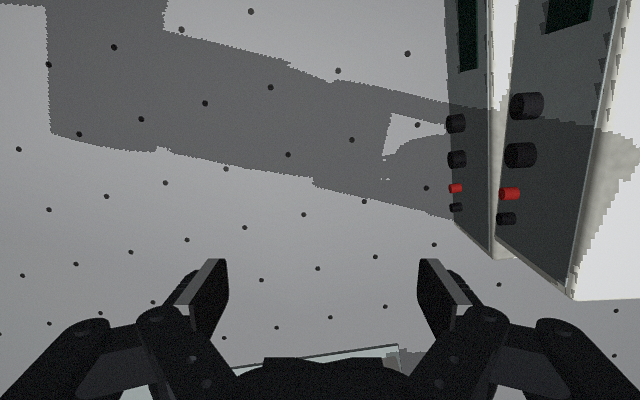

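```bash
cat >> h.py <<'E'
from scipy.spatial.transform import Rotation as R
def T(o):
    M=np.eye(4); q=o['eef_rot']; M[:3,:3]=R.from_quat([q[1],q[2],q[3],q[0]]).as_matrix(); M[:3,3]=o['eef_pos']; return M
def cam2world(p,o):
    if 'view' in p: return np.linalg.inv(p['view'])
    return T(o)@p['tool_from_camera']
def ray(p,o,uv):
    C=cam2world(p,o); K=p['camera_matrix']
    d=np.array([(uv[0]-K[0,2])/K[0,0],-(uv[1]-K[1,2])/K[1,1],-1.])
    d=C[:3,:3]@d; return C[:3,3],d/np.linalg.norm(d)
def proj(p,o,X):
    V=np.linalg.inv(cam2world(p,o)); x=V[:3,:3]@np.asarray(X)+V[:3,3]; K=p['camera_matrix']
    return np.array([K[0,2]+K[0,0]*x[0]/-x[2], K[1,2]+K[1,1]*(-x[1])/-x[2]])
def atz(p,o,uv,z):
    c,d=ray(p,o,uv); return c+d*(z-c[2])/d[2]
def tri(rays):
    A=np.zeros((3,3));b=np.zeros(3)
    for c,d in rays:
        P=np.eye(3)-np.outer(d,d); A+=P; b+=P@c
    X=np.linalg.solve(A,b); res=[np.linalg.norm((np.eye(3)-np.outer(d,d))@(X-c)) for c,d in rays]
    return X,res
E
python3 - <<'E'
from h import *
np.set_printoptions(precision=4,suppress=True)
S,o=shot('scene');D,o=shot('side')
for n in ['handle','pocket','nest1','nest2','nest3','bar1_c','ref_c','ref_tab','cas_a_c','cas_b_c','rack','station','mat','driver','solvent','meter']:
    a=landmark_of(S,n);b=landmark_of(D,n)
    print(n,[(np.round(x['uv'],1).tolist(),round(x['confidence'],2)) for x in a],[(np.round(x['uv'],1).tolist(),round(x['confidence'],2)) for x in b])
    for x in a[:3]:
        for y in b[:3]:
            X,r=tri([ray(S,o,x['uv']),ray(D,o,y['uv'])])
            if max(r)<.008: print('   ',X,max(r))
E
```

```text
handle [([398.7, 189.9], 0.83)] [([262.2, 196.3], 0.74), ([219.3, 174.6], 0.42), ([310.5, 249.1], 0.38)]
    [0.4754 0.1692 0.0675] 0.00019263582488523645
pocket [([423.1, 202.9], 0.96)] [([240.7, 200.7], 0.65)]
    [0.4601 0.2611 0.0092] 0.0077835246895324745
nest1 [([446.9, 198.2], 0.95), ([464.9, 199.0], 0.61), ([324.8, 225.0], 0.58), ([341.0, 230.0], 0.28)] [([228.1, 179.0], 0.77), ([232.5, 184.6], 0.74), ([217.5, 170.8], 0.58), ([414.7, 261.5], 0.28)]
    [0.4729 0.3223 0.0447] 0.00252415001775117
    [0.4826 0.3687 0.0485] 0.00476768370295069
nest2 [([446.9, 198.2], 0.95), ([464.9, 199.0], 0.61), ([324.8, 225.0], 0.58), ([341.0, 230.0], 0.28)] [([228.1, 179.0], 0.77), ([232.5, 184.6], 0.74), ([217.5, 170.8], 0.58), ([414.7, 261.5], 0.28)]
    [0.4729 0.3223 0.0447] 0.00252415001775117
    [0.4826 0.3687 0.0485] 0.00476768370295069
nest3 [([446.9, 198.2], 0.95), ([464.9, 199.0], 0.61), ([324.8, 225.0], 0.58), ([341.0, 230.0], 0.28)] [([228.1, 179.0], 0.77), ([232.5, 184.6], 0.74), ([217.5, 170.8], 0.58), ([414.7, 261.5], 0.28)]
    [0.4729 0.3223 0.0447] 0.00252415001775117
    
[... 985 characters left out ...]
197.3], 0.34)]
    [ 0.6503  0.0211 -0.0136] 0.0012818365468736338
station [([401.8, 202.1], 0.93)] [([262.1, 211.4], 0.78)]
    [0.4722 0.1825 0.0061] 0.005981868414684632
mat [([252.4, 212.8], 0.59)] [([387.4, 268.2], 0.65)]
    [ 0.5431 -0.2802 -0.0055] 0.0013366932720995574
driver [([318.6, 192.3], 0.71)] [([309.7, 252.0], 0.59), ([228.1, 180.0], 0.43)]
    [ 0.4396 -0.0794  0.0018] 0.0029650862757055743
solvent [([283.1, 269.7], 0.81), ([399.6, 184.1], 0.67)] [([394.5, 215.0], 0.79), ([321.0, 166.7], 0.64)]
    [ 0.7503 -0.1522 -0.0003] 0.0027622888214980904
meter [([420.4, 275.4], 0.64), ([340.0, 232.4], 0.22)] [([304.1, 178.1], 0.88)]
    [ 0.7254  0.2303 -0.0106] 0.002494477312510209
```

```bash
cat >> h.py <<'E'
np.set_printoptions(precision=4,suppress=True)
def off(target,o=None):
    o=o or ctrl.get_obs(); M=T(o); return M[:3,:3].T@(np.asarray(target)-M[:3,3])
def yaw(o=None):
    "direction of tool y (jaw axis) in world, deg"
    o=o or ctrl.get_obs(); y=T(o)[:3,1]; return np.degrees(np.arctan2(y[1],y[0]))
E
python3 - <<'E'
from h import *
print(yaw()); print(off([.25,.25,.42]),off([.43,.17,.42]))
E
```

```text
77.11955019155864
[-0.188  -0.2756 -0.0153] [-0.3813 -0.3134 -0.0153]
```

```bash
python3 -m handwheel '[{"offset":[-0.04,-0.05,-0.015],"spin":-3,"grip":1},{"offset":[-0.075,-0.1,-0.015],"spin":-6,"grip":1},{"offset":[-0.11,-0.15,-0.015],"spin":-10,"grip":1},{"offset":[-0.145,-0.2,-0.015],"spin":-13,"grip":1},{"offset":[-0.18,-0.25,-0.015],"spin":-13,"grip":1},{"offset":[-0.22,-0.276,-0.015],"spin":-13,"grip":1},{"offset":[-0.28,-0.29,-0.015],"spin":-13,"grip":1},{"offset":[-0.34,-0.3,-0.015],"spin":-13,"grip":1},{"offset":[-0.381,-0.313,-0.015],"spin":-13,"grip":1},{"offset":[-0.381,-0.313,-0.015],"spin":-13,"grip":1},{"offset":[-0.381,-0.313,-0.015],"spin":-13,"grip":1}]'
python3 - <<'E'
from h import *
p,o=shot('wrist','w1'); print(o['eef_pos'],yaw(o),o['time_s'])
for n in ['handle','pocket','nest1','station','ref_tab','driver']:
    print(n,[(np.round(x['uv'],1).tolist(),round(x['confidence'],2)) for x in landmark_of(p,n)])
E
```

```text
time_s: 3.22
eef_pos: [0.4294, 0.1706, 0.4194]
eef_rot: [-0.001, -0.001, 1.0, 0.0]
wrist_force: [-0.9, 0.2, -0.4]
opening: 1.004
[0.4294 0.1706 0.4194] 90.09582606713533 3.225
handle [([317.4, 218.5], 0.83)]
pocket [([396.4, 208.5], 0.56), ([501.7, 221.9], 0.48)]
nest1 [([499.5, 222.7], 0.96), ([452.0, 214.5], 0.63), ([548.0, 224.7], 0.63)]
station [([338.5, 195.8], 0.64)]
ref_tab []
driver [([116.4, 174.3], 0.58)]
```

View pics/w1.png

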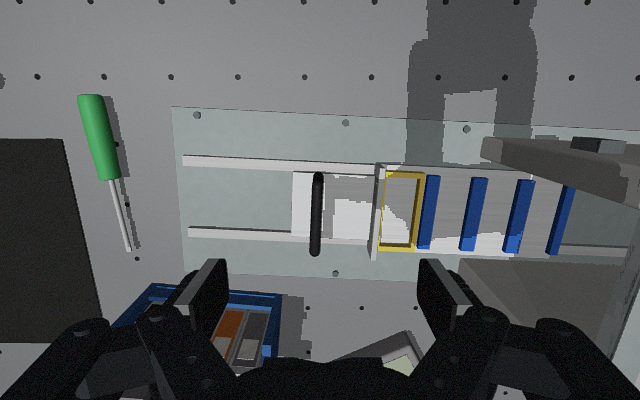

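Run:
```python
from h import *
import pickle
p,o=shot('wrist')
im=p['color'][:,:,::-1]; crop=cv2.resize(im[140:270,170:600],None,fx=1.85,fy=1.85,interpolation=cv2.INTER_CUBIC); cv2.imwrite('pics/w1c.png',crop)
hsv=cv2.cvtColor(p['color'],cv2.COLOR_RGB2HSV)
m=((hsv[...,0]>105)&(hsv[...,0]<125)&(hsv[...,1]>150)&(hsv[...,2]>60)).astype(np.uint8)
n,l,st,ce=cv2.connectedComponentsWithStats(m)
for i in range(1,n):
    if st[i,4]>100:
        r=cv2.minAreaRect(np.argwhere(l==i)[:,::-1].astype(np.float32)); 
        b=cv2.boxPoints(r); print(st[i],r, atz(p,o,r[0],.032))
for uv,z in [((318,174),.076),((315,256),.076),((183,156),.02),((370,162),.02),((188,230),.02),((370,239),.02),((172,107),.004),((479,125),.004)]: print(uv,atz(p,o,uv,z))
```

```text
[416 175  24  74 865] ((427.49456787109375, 211.1591339111328), (12.639240264892578, 74.09754943847656), 9.090277671813965) [0.4737 0.2937 0.032 ]
[ 458  177   29   74 1009] ((472.1710205078125, 213.3304443359375), (15.118782997131348, 74.77006530761719), 11.560131072998047) [0.4762 0.346  0.032 ]
[ 502  180   33   73 1029] ((517.411865234375, 215.35296630859375), (16.00735092163086, 75.6711196899414), 14.03624439239502) [0.4785 0.3992 0.032 ]
[548 187  27  68 572] ((561.2169189453125, 220.9905548095703), (8.653715133666992, 70.19124603271484), 15.945395469665527) [0.4853 0.4518 0.032 ]
[226 302  46   8 178] ((248.5482940673828, 305.4206848144531), (45.01065444946289, 4.0692291259765625), 4.763641834259033) [0.6011 0.0779 0.032 ]
[261 344  10  23 130] ((265.5, 355.0), (22.0, 9.0), 90.0) [0.6781 0.0959 0.032 ]
(318, 174) [0.4211 0.1671 0.076 ]
(315, 256) [0.5098 0.1639 0.076 ]
(183, 156) [0.4124 0.0123 0.02  ]
(370, 162) [0.4185 0.2261 0.02  ]
(188, 230) [0.503  0.0074 0.02  ]
(370, 239) [0.5141 0.2305 0.02  ]
(172, 107) [ 0.3589 -0.0004  0.004 ]
(479, 125) [0.3776 0.3528 0.004 ]
```

View pics/w1c.png

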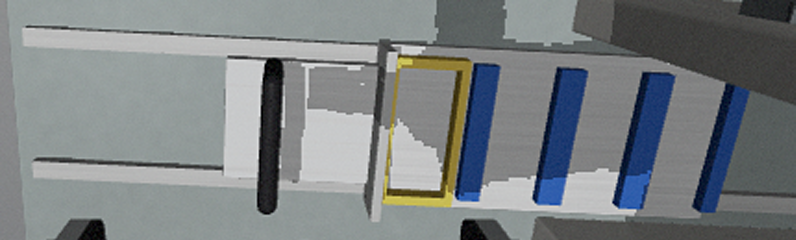

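```bash
python3 -m handwheel '[{"offset":[-0.02,-0.003,0.05],"spin":1.5,"grip":0.6},{"offset":[-0.037,-0.005,0.1],"spin":2.7,"grip":0.55},{"offset":[-0.037,-0.005,0.14],"spin":2.7,"grip":0.55},{"offset":[-0.037,-0.005,0.17],"spin":2.7,"grip":0.55},{"offset":[-0.037,-0.005,0.193],"spin":2.7,"grip":0.55},{"offset":[-0.037,-0.005,0.193],"spin":2.7,"grip":0.55},{"offset":[-0.037,-0.005,0.193],"spin":2.7,"grip":0.0},{"offset":[-0.037,-0.005,0.193],"spin":2.7,"grip":0.0},{"offset":[-0.037,-0.005,0.193],"spin":2.7,"grip":0.0},{"offset":[-0.037,-0.005,0.193],"spin":2.7,"grip":0.0},{"offset":[-0.037,-0.005,0.193],"spin":2.7,"grip":0.0}]'
python3 - <<'E'
from h import *
p,o=shot('wrist','w2'); print(o['eef_pos'],yaw(o),o['time_s'],o['opening'])
E
```

```text
time_s: 5.0
eef_pos: [0.4675, 0.1656, 0.2282]
eef_rot: [0.001, 0.022, 1.0, 0.0]
wrist_force: [-2.1, -1.4, 6.4]
opening: 0.115
[0.4675 0.1656 0.2282] 87.42204355946176 5.0 0.11465290261828952
```

View pics/w2.png

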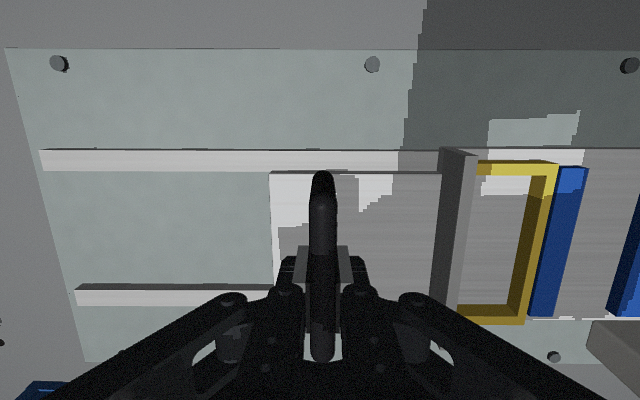

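```bash
python3 -m handwheel '[{"offset":[0,-0.015,0],"spin":0,"grip":0},{"offset":[0,-0.035,0],"spin":0,"grip":0},{"offset":[0,-0.055,0],"spin":0,"grip":0},{"offset":[0,-0.075,0],"spin":0,"grip":0},{"offset":[0,-0.095,0],"spin":0,"grip":0},{"offset":[0,-0.11,0],"spin":0,"grip":0},{"offset":[0,-0.12,0],"spin":0,"grip":0},{"offset":[0,-0.13,0],"spin":0,"grip":0},{"offset":[0,-0.135,0],"spin":0,"grip":0},{"offset":[0,-0.135,0],"spin":0,"grip":0}]'
```

```text
time_s: 6.3
eef_pos: [0.4611, 0.0317, 0.2281]
eef_rot: [0.001, 0.023, 1.0, 0.002]
wrist_force: [-1.6, 9.4, 9.8]
opening: 0.121
```

```bash
python3 -m handwheel '[{"offset":[0,-0.004,0],"spin":0,"grip":0},{"offset":[0,-0.008,0],"spin":0,"grip":0},{"offset":[0,-0.010,0],"spin":0,"grip":0},{"offset":[0,-0.010,0],"spin":0,"grip":0}]'
```

```text
time_s: 6.8
eef_pos: [0.4607, 0.0284, 0.2281]
eef_rot: [0.002, 0.024, 1.0, 0.01]
wrist_force: [7.1, 58.1, 10.7]
opening: 0.114
```

```bash
python3 -m handwheel '[{"offset":[0,0.006,0],"spin":0,"grip":0},{"offset":[0,0.006,0],"spin":0,"grip":0.5},{"offset":[0,0.006,0],"spin":0,"grip":0.5},{"offset":[0,0.006,0],"spin":0,"grip":0.5},{"offset":[0,0.006,-0.04],"spin":0,"grip":0.5},{"offset":[0,0.006,-0.09],"spin":0,"grip":0.5},{"offset":[0,0.006,-0.15],"spin":0,"grip":0.7},{"offset":[0,0.006,-0.19],"spin":0,"grip":1},{"offset":[0,0.006,-0.19],"spin":0,"grip":1}]'
python3 - <<'E'
from h import *
p,o=shot('wrist','w3'); print(o['eef_pos'],yaw(o),o['time_s'],o['opening'])
for n in ['handle','pocket','nest1','ref_tab','ref_c','rack']:
    print(n,[(np.round(x['uv'],1).tolist(),round(x['confidence'],2)) for x in landmark_of(p,n)])
E
```

```text
time_s: 7.92
eef_pos: [0.4615, 0.026, 0.4205]
eef_rot: [0.004, 0.023, 1.0, -0.001]
wrist_force: [0.2, 0.2, -0.9]
opening: 1.001
[0.4615 0.026  0.4205] 87.36242780573443 7.925 1.0008955601172742
handle [([327.5, 179.5], 0.55)]
pocket [([412.9, 167.3], 0.64)]
nest1 [([470.9, 175.3], 0.97), ([570.6, 173.6], 0.86), ([521.1, 175.0], 0.83)]
ref_tab [([362.3, 363.8], 0.61)]
ref_c [([352.5, 328.4], 0.93)]
rack [([324.4, 295.8], 0.91)]
```

View pics/w3.png

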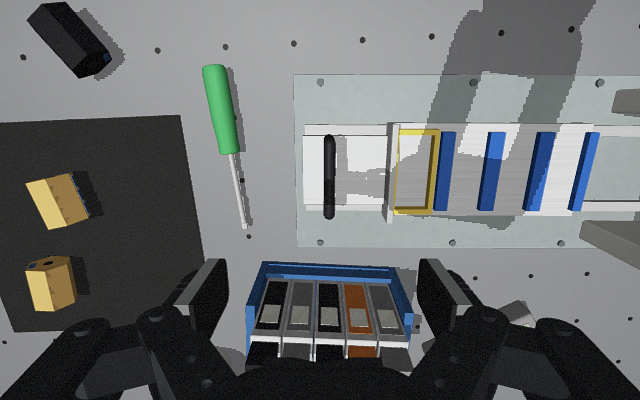

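```bash
python3 -m handwheel '[{"offset":[-0.05,0.005,-0.01],"spin":0,"grip":1},{"offset":[-0.1,0.01,-0.02],"spin":0,"grip":1},{"offset":[-0.13,0.02,-0.02],"spin":0,"grip":1},{"offset":[-0.13,0.02,-0.02],"spin":0,"grip":1},{"offset":[-0.13,0.02,-0.02],"spin":0,"grip":1}]'
python3 - <<'E'
from h import *
p,o=shot('wrist','w4'); print(o['eef_pos'],yaw(o),o['time_s'],o['opening'])
for n in ['ref_tab','ref_c','rack','cas_a_c','cas_b_c']:
    print(n,[(np.round(x['uv'],1).tolist(),round(x['confidence'],2),atz(p,o,x['uv'],{'ref_tab':.143,'rack':0}.get(n,.068))) for x in landmark_of(p,n)])
E
```

```text
time_s: 8.9
eef_pos: [0.5908, 0.0409, 0.4355]
eef_rot: [-0.001, 0.022, 1.0, 0.0]
wrist_force: [-0.6, -0.2, -0.4]
opening: 1.003
[0.5908 0.0409 0.4355] 87.43353266288497 8.9 1.0034968875588222
ref_tab [([340.7, 235.5], 0.86, array([0.626 , 0.0557, 0.143 ])), ([336.5, 230.2], 0.19, array([0.6209, 0.0522, 0.143 ]))]
ref_c [([338.4, 227.1], 0.96, array([0.647 , 0.0566, 0.068 ])), ([308.9, 325.8], 0.69, array([0.7746, 0.0166, 0.068 ]))]
rack [([207.7, 40.5], 0.24, array([ 0.4405, -0.0823,  0.    ]))]
cas_a_c [([338.8, 226.9], 0.25, array([0.6468, 0.0571, 0.068 ]))]
cas_b_c [([341.9, 234.0], 0.66, array([0.6554, 0.0603, 0.068 ])), ([336.1, 229.4], 0.6, array([0.6497, 0.054 , 0.068 ]))]
```

View pics/w4.png

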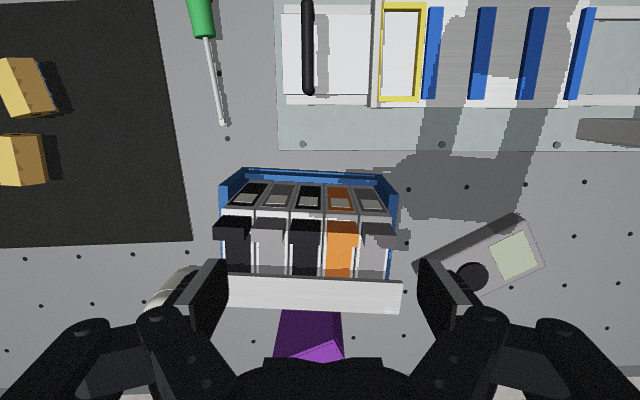

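Run:
```python
from h import *
p,o=shot('wrist')
im=p['color'][:,:,::-1]; cv2.imwrite('pics/w4c.png',cv2.resize(im[160:320,200:420],None,fx=3.6,fy=3.6,interpolation=cv2.INTER_CUBIC))
```

```text
(no output)
```

View pics/w4c.png

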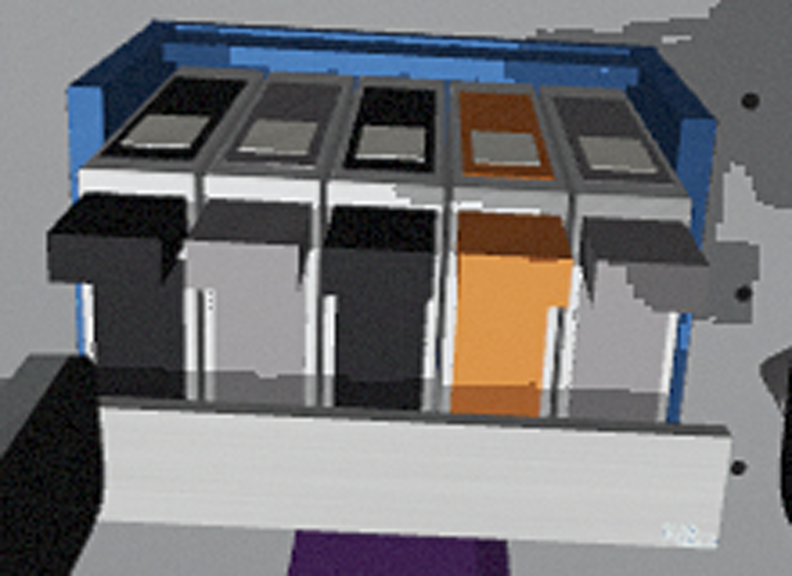

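Run:
```python
from h import *
p,o=shot('wrist')
c=lambda u,v:(200+u/3.6,160+v/3.6)
for nm,uv,z in [('fl',(457,247),.158),('fr',(575,257),.158),('bl',(455,303),.158),('br',(567,308),.158),('fbl',(460,210),.128),('fbr',(566,216),.128),('railL',(103,407),.151),('railR',(728,432),.151),('front body L',(80,170),.128),('front body R',(690,195),.128)]: print(nm,atz(p,o,c(*uv),z))
# front bottom/top of tab height check via front edge
```

```text
fl [0.6149 0.0438 0.158 ]
fr [0.6185 0.0706 0.158 ]
bl [0.6287 0.0428 0.158 ]
br [0.6312 0.0686 0.158 ]
fbl [0.6167 0.0449 0.128 ]
fbr [0.6195 0.0717 0.128 ]
railL [ 0.6556 -0.0445  0.151 ]
railR [0.6694 0.1085 0.151 ]
front body L [ 0.6018 -0.0497  0.128 ]
front body R [0.6153 0.103  0.128 ]
```

Run:
```python
from h import *
o=ctrl.get_obs(); print(o['q'],yaw(),off([.6233,.0565,.32]))
```

```text
[-0.1313  0.1939  1.5258 -0.      1.4214 -1.6569] 87.41162929712758 [-0.0314  0.0172  0.1171]
```

```bash
python3 -m handwheel '[{"offset":[-0.01,0.005,0],"spin":10,"grip":0.6},{"offset":[-0.02,0.01,0],"spin":20,"grip":0.4},{"offset":[-0.0314,0.0172,0],"spin":30,"grip":0.35},{"offset":[-0.0314,0.0172,0],"spin":40,"grip":0.35},{"offset":[-0.0314,0.0172,0],"spin":50,"grip":0.35},{"offset":[-0.0314,0.0172,0.02],"spin":60,"grip":0.35},{"offset":[-0.0314,0.0172,0.03],"spin":70,"grip":0.35},{"offset":[-0.0314,0.0172,0.04],"spin":80,"grip":0.35},{"offset":[-0.0314,0.0172,0.06],"spin":90,"grip":0.35},{"offset":[-0.0314,0.0172,0.08],"spin":92.5,"grip":0.35},{"offset":[-0.0314,0.0172,0.085],"spin":92.5,"grip":0.35},{"offset":[-0.0314,0.0172,0.085],"spin":92.5,"grip":0.35}]'
python3 - <<'E'
from h import *
p,o=shot('wrist','w5'); print(o['eef_pos'],yaw(o),o['time_s'],o['opening'])
M=T(o)
for z in (.158,.128): print(proj(p,o,[.6233,.0565,z]))
d,_=shot('side','s5')
E
```

```text
time_s: 10.8
eef_pos: [0.6235, 0.0566, 0.3519]
eef_rot: [-0.0, 0.737, 0.675, -0.0]
wrist_force: [1.0, 0.8, 0.2]
opening: 0.349
[0.6235 0.0566 0.3519] -5.0269810376491675 10.8 0.3489442668769263
[321.4351 246.6571]
[321.6212 226.8366]
```

View pics/w5.png

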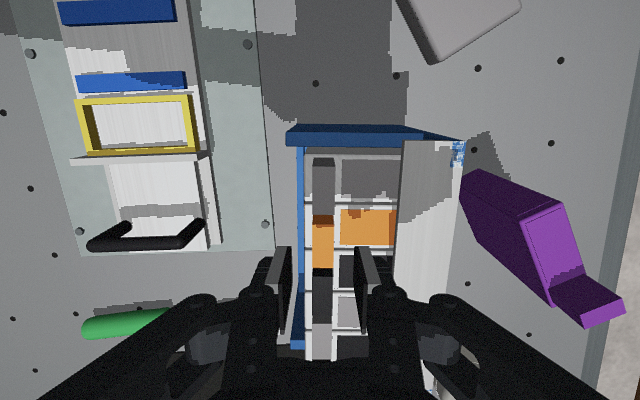

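View pics/s5.png

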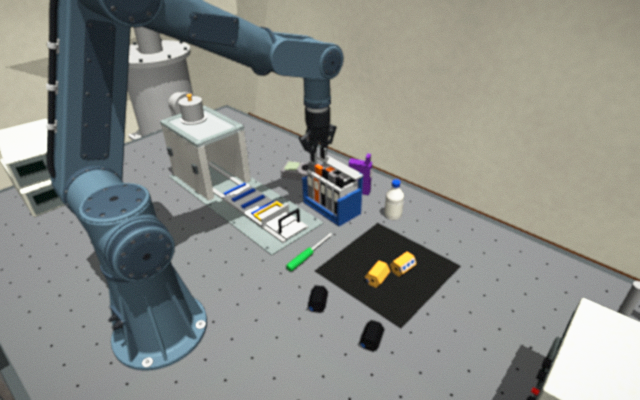

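```bash
python3 -m handwheel '[{"offset":[0,0,0.02],"spin":0,"grip":0.35},{"offset":[0,0,0.035],"spin":0,"grip":0.35},{"offset":[0,0,0.046],"spin":0,"grip":0.32},{"offset":[0,0,0.046],"spin":0,"grip":0.28},{"offset":[0,0,0.046],"spin":0,"grip":0.25},{"offset":[0,0,0.046],"spin":0,"grip":0.25}]'
python3 - <<'E'
from h import *
p,o=shot('wrist','w6'); print(o['eef_pos'],yaw(o),o['time_s'],o['opening'])
E
```

```text
time_s: 11.65
eef_pos: [0.6238, 0.0566, 0.3064]
eef_rot: [0.001, 0.738, 0.675, 0.0]
wrist_force: [-0.1, -0.3, -0.4]
opening: 0.247
[0.6238 0.0566 0.3064] -5.0788958963824395 11.65 0.24719837596954197
```

View pics/w6.png

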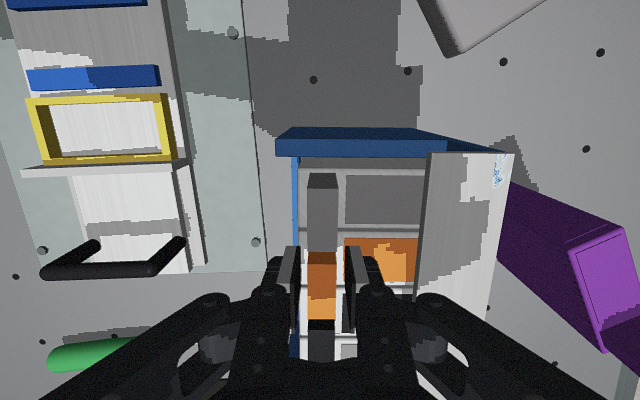

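```bash
python3 -m handwheel '[{"offset":[0,-0.005,0],"spin":0,"grip":0.25},{"offset":[0,-0.01,0],"spin":0,"grip":0.25},{"offset":[0,-0.015,0],"spin":0,"grip":0.25},{"offset":[0,-0.02,0],"spin":0,"grip":0.25},{"offset":[0,-0.025,0],"spin":0,"grip":0.25},{"offset":[0,-0.03,0],"spin":0,"grip":0.25},{"offset":[0,-0.035,0],"spin":0,"grip":0.25},{"offset":[0,-0.04,0],"spin":0,"grip":0.25},{"offset":[0,-0.04,0],"spin":0,"grip":0.25}]'
python3 - <<'E'
from h import *
p,o=shot('wrist','w7'); print(o['eef_pos'],yaw(o),o['time_s'],o['opening'])
E
```

```text
time_s: 12.82
eef_pos: [0.5833, 0.0602, 0.3056]
eef_rot: [-0.0, 0.738, 0.675, -0.0]
wrist_force: [0.3, -0.4, -0.1]
opening: 0.25
[0.5833 0.0602 0.3056] -5.078451320554872 12.825 0.2503901011817683
```

View pics/w7.png

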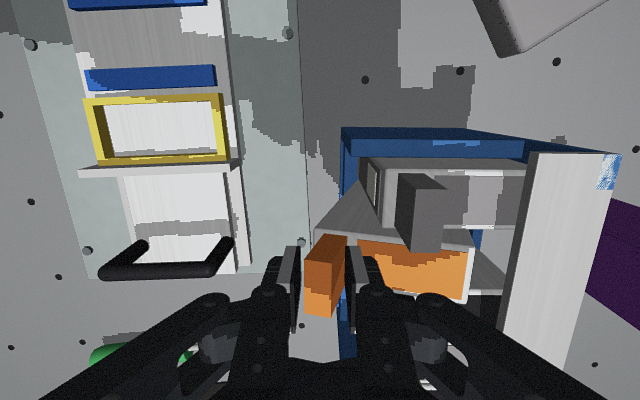

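```bash
python3 -m handwheel '[{"offset":[0,0,0],"spin":0,"grip":0.18},{"offset":[0,0,0],"spin":0,"grip":0.1},{"offset":[0,0,0],"spin":0,"grip":0.0},{"offset":[0,0,0],"spin":0,"grip":0.0},{"offset":[0,0,0],"spin":0,"grip":0.0},{"offset":[0,0,0],"spin":0,"grip":0.0}]'
python3 - <<'E'
from h import *
p,o=shot('wrist','w8'); print(o['eef_pos'],yaw(o),o['time_s'],o['opening'])
E
```

```text
time_s: 13.62
eef_pos: [0.5853, 0.0599, 0.3067]
eef_rot: [0.002, 0.738, 0.675, 0.002]
wrist_force: [7.7, 0.6, -2.9]
opening: 0.17
[0.5853 0.0599 0.3067] -5.1010862418444365 13.625 0.1698546742191969
```

View pics/w8.png

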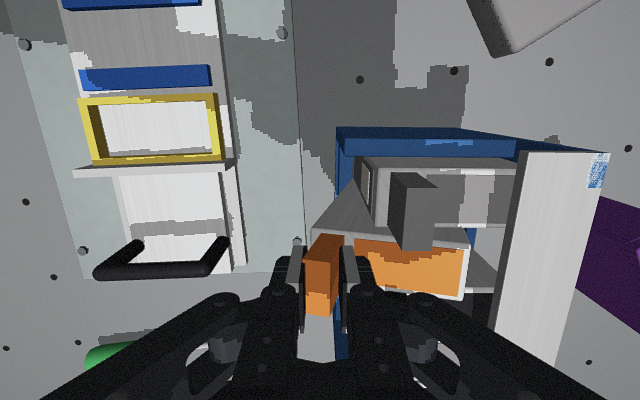

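```bash
python3 -m handwheel '[{"offset":[0,-0.001,-0.006],"spin":0,"grip":0},{"offset":[0,-0.003,-0.012],"spin":0,"grip":0},{"offset":[0,-0.005,-0.02],"spin":0,"grip":0},{"offset":[0,-0.007,-0.03],"spin":0,"grip":0},{"offset":[0,-0.009,-0.04],"spin":0,"grip":0},{"offset":[0,-0.011,-0.05],"spin":0,"grip":0},{"offset":[0,-0.011,-0.05],"spin":0,"grip":0}]'
python3 - <<'E'
from h import *
p,o=shot('wrist','w9'); print(o['eef_pos'],yaw(o),o['time_s'],o['opening'])
shot('side','s9')
E
```

```text
time_s: 14.55
eef_pos: [0.5727, 0.0612, 0.3564]
eef_rot: [0.0, 0.738, 0.675, 0.0]
wrist_force: [-0.3, -0.8, -3.8]
opening: 0.125
[0.5727 0.0612 0.3564] -5.0766587649816 14.55 0.12506590423419656
```

View pics/w9.png

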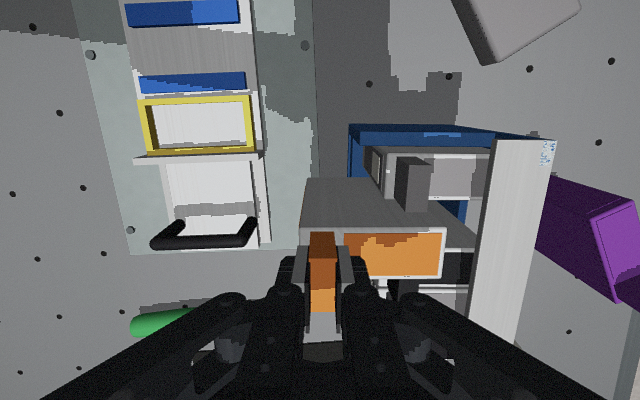

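View pics/s9.png

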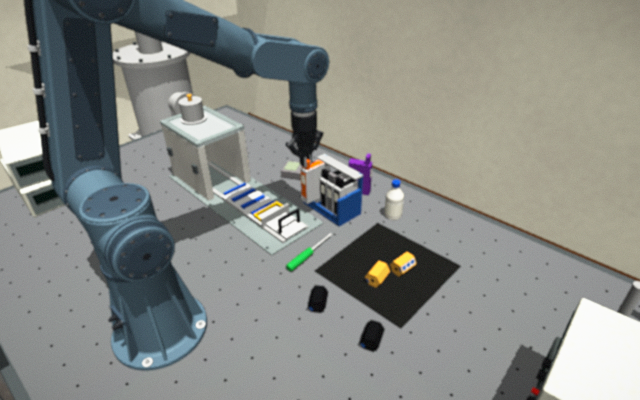

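```bash
python3 -m handwheel '[{"offset":[0,-0.005,-0.03],"spin":0,"grip":0},{"offset":[0,-0.01,-0.06],"spin":0,"grip":0},{"offset":[0,-0.015,-0.08],"spin":0,"grip":0},{"offset":[0,-0.015,-0.085],"spin":0,"grip":0},{"offset":[0,-0.015,-0.085],"spin":0,"grip":0},{"offset":[0,-0.015,-0.085],"spin":0,"grip":0}]'
cat > pk.py <<'E'
from h import *
p,o=shot('wrist','w10'); print(o['eef_pos'],yaw(o),o['time_s'],o['opening'])
hsv=cv2.cvtColor(p['color'],cv2.COLOR_RGB2HSV)
m=((hsv[...,0]>20)&(hsv[...,0]<32)&(hsv[...,1]>110)&(hsv[...,2]>60)).astype(np.uint8)
n,l,st,ce=cv2.connectedComponentsWithStats(m)
i=1+np.argmax(st[1:,4]); print(st[i])
im=p['color'][:,:,::-1].copy(); x,y,w,h=st[i][:4]
cv2.imwrite('pics/pk.png',cv2.resize(im[y-15:y+h+15,x-15:x+w+15],None,fx=5,fy=5,interpolation=cv2.INTER_CUBIC)); print(x-15,y-15)
print([ (n,[(np.round(q['uv'],1).tolist(),round(q['confidence'],2),atz(p,o,q['uv'],z)) for q in landmark_of(p,n)]) for n,z in [('pocket',.024),('nest1',.044),('handle',.07)]])
E
python3 pk.py
```

```text
time_s: 15.4
eef_pos: [0.5575, 0.0624, 0.4392]
eef_rot: [-0.001, 0.738, 0.675, -0.001]
wrist_force: [1.2, -0.7, -4.1]
opening: 0.122
[0.5575 0.0624 0.4392] -5.0866385832794165 15.4 0.12240647250592139
[ 194   97   90   48 1294]
179 82
[('pocket', [([242.2, 118.2], 0.6, array([0.47  , 0.1299, 0.024 ]))]), ('nest1', [([227.4, 58.3], 0.94, array([0.4693, 0.1911, 0.044 ])), ([221.6, 3.7], 0.75, array([0.4722, 0.2409, 0.044 ]))]), ('handle', [])]
```

View pics/w10.png

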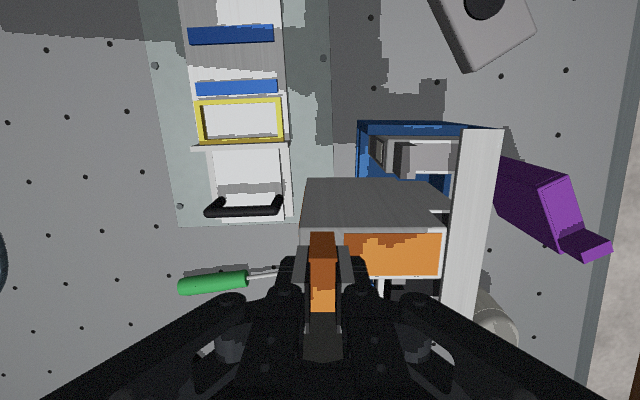

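View pics/pk.png

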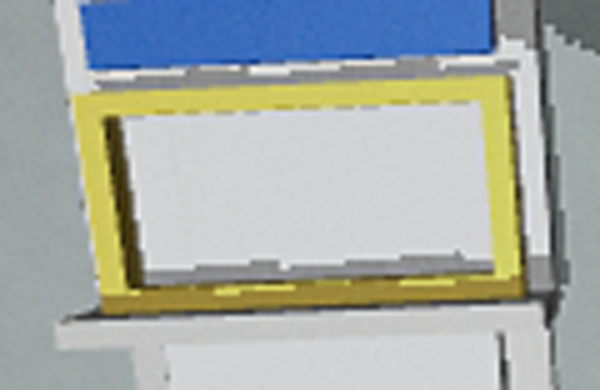

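Run:
```python
from h import *
p,o=shot('wrist')
P=np.array([atz(p,o,(179+u/5,82+v/5),.036) for u,v in [(105,115),(482,100),(497,272),(127,290)]])
print(P,P.mean(0)); 
print(np.linalg.norm(P[1]-P[0]),np.linalg.norm(P[2]-P[3]),np.linalg.norm(P[3]-P[0]),np.linalg.norm(P[2]-P[1]))
for a,b in ((0,1),(3,2),):
    d=P[b]-P[a]; print(np.degrees(np.arctan2(d[1],d[0])))
# nest & handle
for uv,z in [((213,210),.076),((280,207),.076),((206,213),.07)]: print(atz(p,o,uv,z))
# cassette body check: top corners at z_top
zt=o['eef_pos'][2]-.1547-.020
for uv in [(305,178),(427,180),(300,226),(446,226)]: print(uv,atz(p,o,uv,zt))
print(yaw(o))
```

```text
[[0.4292 0.1481 0.036 ]
 [0.5126 0.1439 0.036 ]
 [0.5112 0.1066 0.036 ]
 [0.4267 0.1101 0.036 ]] [0.4699 0.1272 0.036 ]
0.08349634420780178 0.08454458806392476 0.03816012802055378 0.03730841153042743
-2.889540650641539
-2.314165771417822
[0.4363 0.0382 0.076 ]
[0.5091 0.0352 0.076 ]
[0.4256 0.0337 0.07  ]
(305, 178) [0.5538 0.1055 0.2652]
(427, 180) [0.6087 0.0997 0.2652]
(300, 226) [0.549  0.0826 0.2652]
(446, 226) [0.6178 0.0766 0.2652]
-5.082680747439073
```

Run:
```python
from h import *
p,o=shot('wrist')
im=p['color'][:,:,::-1]; cv2.imwrite('pics/w10c.png',cv2.resize(im[165:345,280:460],None,fx=3.3,fy=3.3,interpolation=cv2.INTER_CUBIC))
```

```text
(no output)
```

View pics/w10c.png

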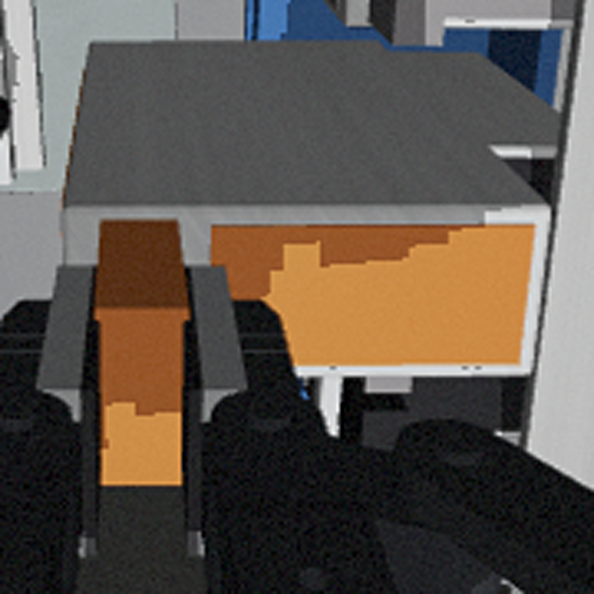

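Run:
```python
from h import *
p,o=shot('wrist')
c=lambda u,v:(280+u/3.3,165+v/3.3)
Ri=T(o)[:3,:3].T
for zt in (.265,.258,.251,.248):
    f=lambda u,v,z:Ri@(atz(p,o,c(u,v),z)-o['eef_pos'])
    A,B,Cc,D=f(63,205,zt),f(548,205,zt),f(525,374,zt),f(300,372,zt)
    E,F,G,H=f(97,308,zt+.03),f(188,308,zt+.03),f(182,486,zt+.03),f(101,486,zt+.03)
    print(zt,'body',A[:2],B[:2],Cc[:2],D[:2],'len',B[1]-A[1],'w',A[0]-Cc[0],'tab',E[:2],F[:2],G[:2],H[:2])
```

```text
0.265 body [ 0.0185 -0.0107] [0.0186 0.0592] [-0.0088  0.0587] [-0.0085  0.0246] len 0.06985816834304491 w 0.027300866395198548 tab [ 0.0172 -0.0046] [0.0172 0.0061] [-0.0071  0.0057] [-0.0071 -0.0044]
0.258 body [ 0.0158 -0.0112] [0.0159 0.062 ] [-0.0128  0.0616] [-0.0125  0.0258] len 0.0732635344058407 w 0.028631697794192574 tab [ 0.0137 -0.0049] [0.0137 0.0064] [-0.0121  0.006 ] [-0.0122 -0.0047]
0.251 body [ 0.0131 -0.0118] [0.0132 0.0649] [-0.0169  0.0644] [-0.0165  0.027 ] len 0.07666890046863659 w 0.02996252919318659 tab [ 0.0102 -0.0053] [0.0102 0.0068] [-0.0172  0.0063] [-0.0172 -0.005 ]
0.248 body [ 0.0119 -0.012 ] [0.012  0.0661] [-0.0186  0.0656] [-0.0183  0.0275] len 0.07812834306697762 w 0.030532885507041134 tab [ 0.0087 -0.0054] [0.0087 0.0069] [-0.0193  0.0064] [-0.0193 -0.0051]
```

Run:
```python
from h import *
print(off([.4437,.1295,.439]))
```

```text
[ 0.0567 -0.1195  0.0015]
```

```bash
python3 -m handwheel '[{"offset":[0.005,-0.015,0],"spin":0,"grip":0},{"offset":[0.015,-0.035,0],"spin":-0.5,"grip":0},{"offset":[0.025,-0.06,0],"spin":-1,"grip":0},{"offset":[0.037,-0.085,0],"spin":-1.5,"grip":0},{"offset":[0.047,-0.105,0],"spin":-2,"grip":0},{"offset":[0.054,-0.115,0],"spin":-2.5,"grip":0},{"offset":[0.0567,-0.1195,0.01],"spin":-2.5,"grip":0},{"offset":[0.0567,-0.1195,0.025],"spin":-2.5,"grip":0},{"offset":[0.0567,-0.1195,0.04],"spin":-2.5,"grip":0},{"offset":[0.0567,-0.1195,0.05],"spin":-2.5,"grip":0},{"offset":[0.0567,-0.1195,0.05],"spin":-2.5,"grip":0},{"offset":[0.0567,-0.1195,0.05],"spin":-2.5,"grip":0}]'
python3 - <<'E'
from h import *
p,o=shot('wrist','w11'); print(o['eef_pos'],yaw(o),o['time_s'],o['opening'])
s,_=shot('side','s11');s,_=shot('scene','c11')
E
```

```text
time_s: 17.25
eef_pos: [0.444, 0.1294, 0.3909]
eef_rot: [0.0, 0.723, 0.691, 0.0]
wrist_force: [0.8, -0.1, -3.6]
opening: 0.127
[0.444  0.1294 0.3909] -2.5928088949696244 17.25 0.12656231622983619
```

View pics/w11.png

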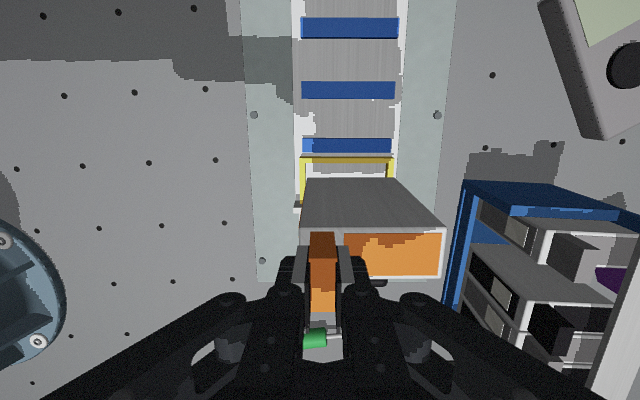

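View pics/s11.png

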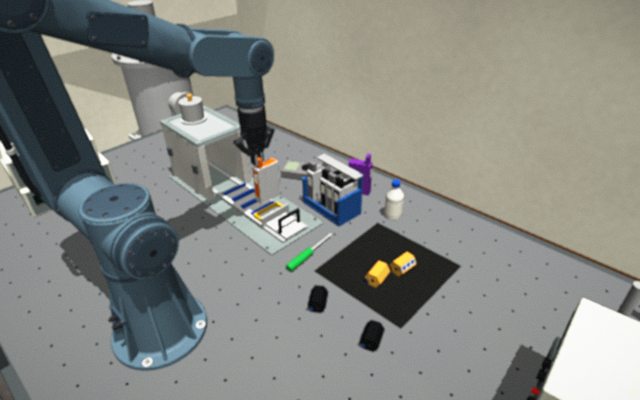

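Run:
```python
from h import *
p,o=shot('wrist')
im=p['color'][:,:,::-1]; cv2.imwrite('pics/w11c.png',cv2.resize(im[130:250,280:460],None,fx=4,fy=4,interpolation=cv2.INTER_CUBIC))
for x in (.432,.508): print(proj(p,o,[x,.1265+.015-.0454*(x-.47),.084]))
for x in (.428,.512): print(proj(p,o,[x,.1265+.019-.0454*(x-.47),.036]))
```

```text
[307.2201 177.9593]
[394.4909 178.0109]
[305.1512 163.7899]
[388.368  163.8406]
```

View pics/w11c.png

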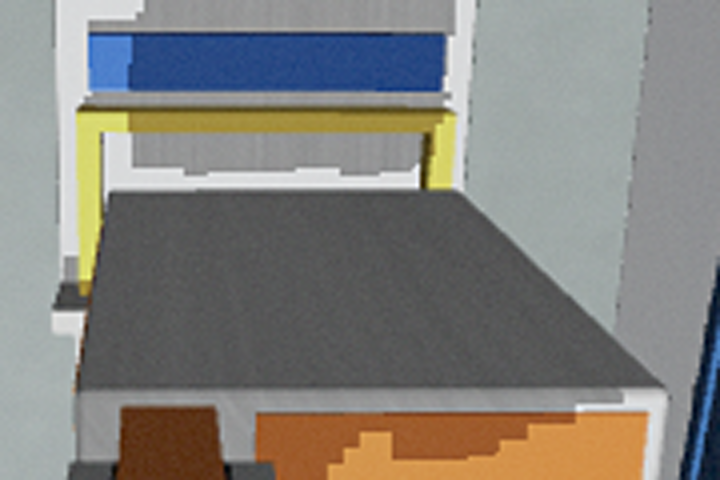

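```bash
python3 -m handwheel '[{"offset":[0.0005,0,0.02],"spin":0,"grip":0},{"offset":[0.0005,0,0.035],"spin":0,"grip":0},{"offset":[0.0005,0,0.045],"spin":0,"grip":0},{"offset":[0.0005,0,0.053],"spin":0,"grip":0},{"offset":[0.0005,0,0.057],"spin":0,"grip":0},{"offset":[0.0005,0,0.057],"spin":0,"grip":0}]'
```

```text
time_s: 18.2
eef_pos: [0.4438, 0.13, 0.3336]
eef_rot: [-0.0, 0.723, 0.691, -0.0]
wrist_force: [0.2, 0.6, -3.9]
opening: 0.121
```

```bash
python3 -m handwheel '[{"offset":[0,0,0.002],"spin":0,"grip":0},{"offset":[0,0,0.004],"spin":0,"grip":0},{"offset":[0,0,0.004],"spin":0,"grip":0}]'
python3 - <<'E'
from h import *
p,o=shot('wrist','w12'); print(o['eef_pos'],o['wrist_force'],yaw(o),o['time_s'],o['opening'])
E
```

```text
time_s: 18.58
eef_pos: [0.4437, 0.13, 0.3296]
eef_rot: [-0.0, 0.723, 0.691, -0.0]
wrist_force: [0.5, 0.5, -4.6]
opening: 0.119
[0.4437 0.13   0.3296] [ 0.5187  0.4973 -4.6058] -2.5812769568672826 18.575 0.1187549987164492
```

View pics/w12.png

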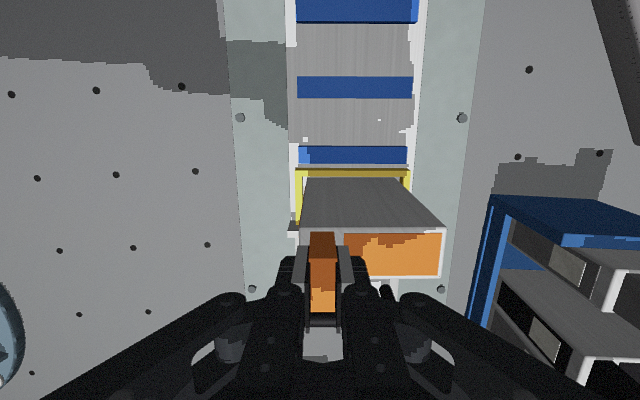

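Not yet on the floor; a few mm more in small steps.

```bash
python3 -m handwheel '[{"offset":[0,0,0.0015],"spin":0,"grip":0},{"offset":[0,0,0.003],"spin":0,"grip":0},{"offset":[0,0,0.003],"spin":0,"grip":0}]';python3 -m handwheel '[{"offset":[0,0,0.0015],"spin":0,"grip":0},{"offset":[0,0,0.003],"spin":0,"grip":0},{"offset":[0,0,0.003],"spin":0,"grip":0}]'
```

```text
time_s: 19.0
eef_pos: [0.4438, 0.1301, 0.3277]
eef_rot: [0.0, 0.723, 0.691, 0.0]
wrist_force: [-4.3, 0.4, 6.5]
opening: 0.122
time_s: 19.38
eef_pos: [0.4441, 0.1304, 0.3277]
eef_rot: [0.0, 0.723, 0.691, 0.0]
wrist_force: [-15.2, 0.0, 30.8]
opening: 0.129
```

```bash
python3 -m handwheel '[{"offset":[0,0,-0.004],"spin":0,"grip":0},{"offset":[0,0,-0.004],"spin":0,"grip":0},{"offset":[0,0,-0.004],"spin":0,"grip":0.2},{"offset":[0,0,-0.004],"spin":0,"grip":0.35},{"offset":[0,0,-0.004],"spin":0,"grip":0.35},{"offset":[0,0,-0.02],"spin":0,"grip":0.35},{"offset":[0,0,-0.06],"spin":0,"grip":0.35},{"offset":[0,0,-0.1],"spin":0,"grip":0.35},{"offset":[0,0,-0.11],"spin":0,"grip":0.5},{"offset":[0,0,-0.11],"spin":0,"grip":0.5}]'
python3 - <<'E'
from h import *
p,o=shot('wrist','w13'); print(o['eef_pos'],o['wrist_force'],yaw(o),o['time_s'],o['opening'])
im=p['color'][:,:,::-1]; cv2.imwrite('pics/w13c.png',cv2.resize(im[160:330,270:430],None,fx=3.5,fy=3.5,interpolation=cv2.INTER_CUBIC))
shot('scene','c13')
E
```

```text
time_s: 20.62
eef_pos: [0.4438, 0.1301, 0.4347]
eef_rot: [0.001, 0.723, 0.691, 0.001]
wrist_force: [0.4, 1.4, -0.7]
opening: 0.505
[0.4438 0.1301 0.4347] [ 0.3888  1.3619 -0.7242] -2.5766194611134656 20.625 0.5046639166617013
```

View pics/w13.png

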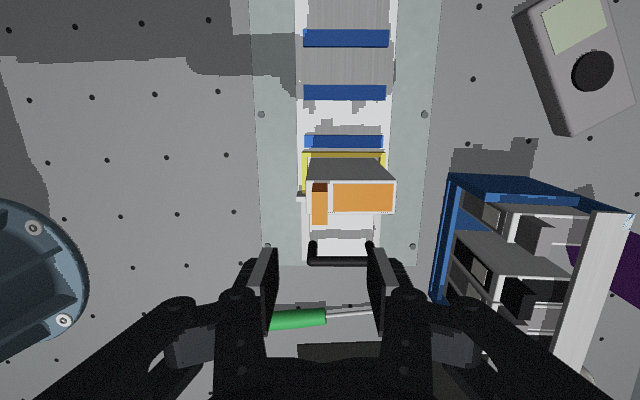

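View pics/c13.png

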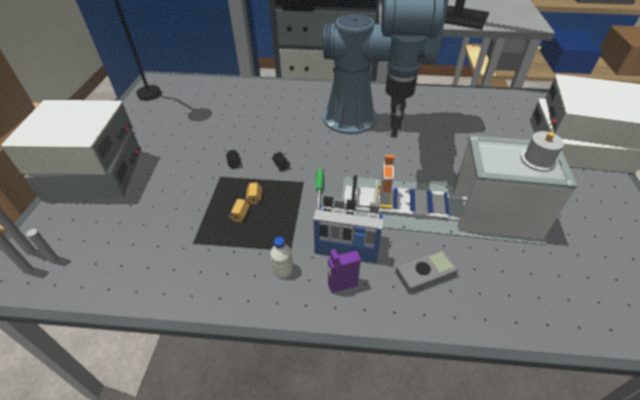

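```bash
python3 - <<'E'
from h import *
print(off([.57,-.26,.42]), ctrl.get_obs()['q'])
E
python3 -m handwheel '[{"offset":[-0.05,0.02,0],"spin":0,"grip":1},{"offset":[-0.1,0.04,0],"spin":0,"grip":1},{"offset":[-0.15,0.06,0],"spin":0,"grip":1},{"offset":[-0.2,0.08,0],"spin":0,"grip":1},{"offset":[-0.25,0.1,0],"spin":0,"grip":1},{"offset":[-0.3,0.12,0],"spin":0,"grip":1},{"offset":[-0.35,0.14,0.015],"spin":0,"grip":1},{"offset":[-0.395,0.14,0.015],"spin":0,"grip":1},{"offset":[-0.395,0.14,0.015],"spin":0,"grip":1},{"offset":[-0.395,0.14,0.015],"spin":0,"grip":1}]'
python3 - <<'E'
from h import *
p,o=shot('wrist','w14'); print(o['eef_pos'],yaw(o),o['time_s'],o['opening'])
print([(np.round(q['uv'],1).tolist(),round(q['confidence'],2),atz(p,o,q['uv'],.023)) for q in landmark_of(p,'bar1_c')])
im=p['color'][:,:,::-1]; cv2.imwrite('pics/w14c.png',cv2.resize(im[100:300,180:480],None,fx=2.6,fy=2.6,interpolation=cv2.INTER_CUBIC))
E
```

```text
[-0.3839  0.1441  0.0125] [ 0.0274 -0.1045  1.8447  0.      1.4031  0.0725]
time_s: 21.98
eef_pos: [0.5655, -0.2705, 0.4171]
eef_rot: [-0.002, 0.723, 0.691, -0.0]
wrist_force: [0.4, 0.2, -0.0]
opening: 0.998
[ 0.5655 -0.2705  0.4171] -2.603710138755715 21.975 0.9975806160950096
[([319.3, 212.1], 0.72, array([ 0.5591, -0.3167,  0.023 ]))]
```

View pics/w14.png

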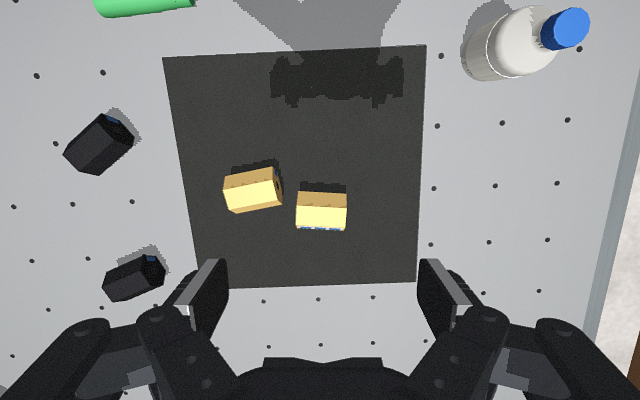

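View pics/w14c.png

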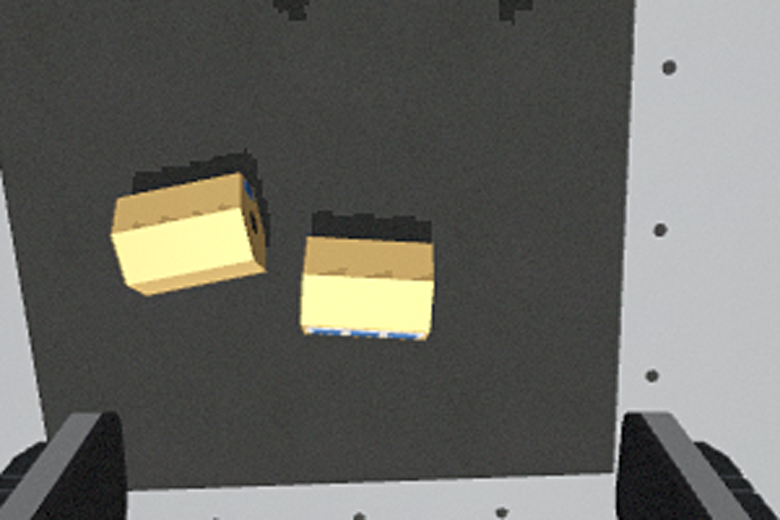

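Run:
```python
from h import *
p,o=shot('wrist')
im=p['color'][:,:,::-1]; cv2.imwrite('pics/w14d.png',cv2.resize(im[150:240,215:355],None,fx=5.6,fy=5.6,interpolation=cv2.INTER_CUBIC))
S,_=shot('scene'); im=S['color'][:,:,::-1]; cv2.imwrite('pics/c14.png',cv2.resize(im[170:240,200:300],None,fx=7,fy=7,interpolation=cv2.INTER_CUBIC))
S,_=shot('side'); im=S['color'][:,:,::-1]; cv2.imwrite('pics/s14.png',cv2.resize(im[230:310,340:450],None,fx=7,fy=7,interpolation=cv2.INTER_CUBIC))
```

```text
(no output)
```

View pics/w14d.png

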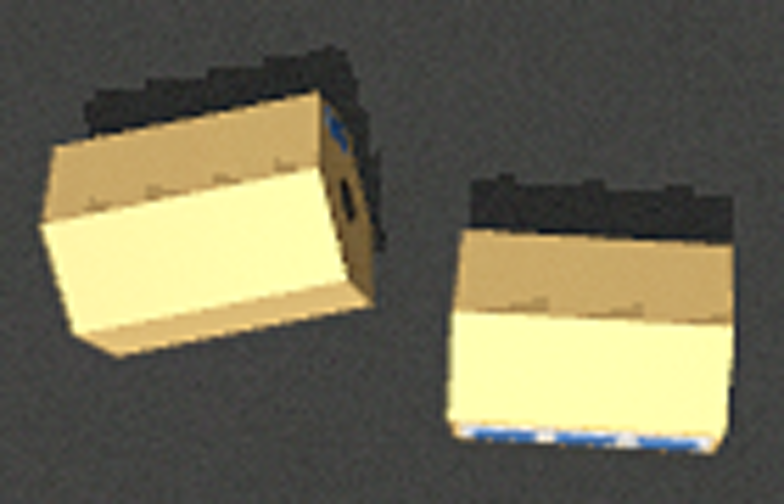

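View pics/c14.png

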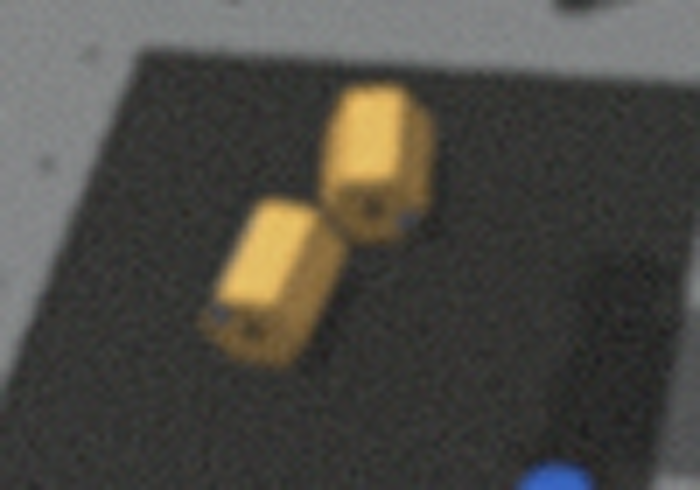

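View pics/s14.png

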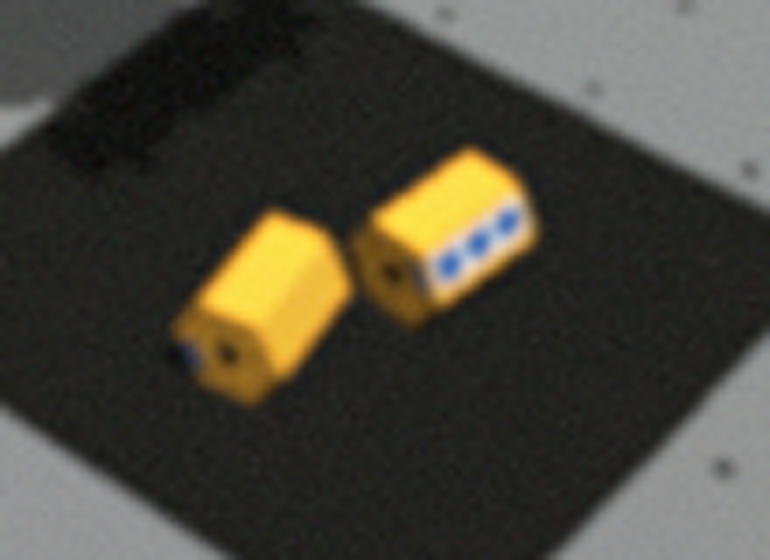

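```bash
cat > bars.py <<'E'
from h import *
def rep(p,o,pts,z=.043,name=''):
    P=np.array([atz(p,o,u,z) for u in pts]); c=P.mean(0)
    d=(P[1]-P[0])+(P[2]-P[3]); a=np.degrees(np.arctan2(d[1],d[0]))
    print(name,'c',c,'len',np.linalg.norm(P[1]-P[0]),np.linalg.norm(P[2]-P[3]),'w',np.linalg.norm(P[3]-P[0]),np.linalg.norm(P[2]-P[1]),'axis deg',a,'tool off',off(c,o)); return c,a
E
python3 - <<'E'
from bars import *
p,o=shot('wrist'); f=lambda L:[(215+u/5.6,150+v/5.6) for u,v in L]
rep(p,o,f([(42,225),(320,168),(348,278),(75,337)]),name='A')
rep(p,o,f([(450,312),(733,323),(727,437),(450,420)]),name='B')
E
```

```text
A c [ 0.4853 -0.2876  0.043 ] len 0.05638015333836528 0.0565715389048727 w 0.023618856682171983 0.022786639490561155 axis deg 9.70291410741554 tool off [-0.0214 -0.0799  0.3759]
B c [ 0.562  -0.3162  0.043 ] len 0.05655502879879489 0.05647798889137078 w 0.02300360546943362 0.024397750033372693 axis deg -5.4956603960493675 tool off [-0.0467 -0.002   0.3759]
```

```bash
python3 -m handwheel '[{"offset":[-0.03,-0.001,0.03],"spin":1,"grip":0.5},{"offset":[-0.06,-0.002,0.08],"spin":2,"grip":0},{"offset":[-0.0827,-0.0038,0.13],"spin":2.9,"grip":0},{"offset":[-0.0827,-0.0038,0.17],"spin":2.9,"grip":0},{"offset":[-0.0827,-0.0038,0.195],"spin":2.9,"grip":0},{"offset":[-0.0827,-0.0038,0.205],"spin":2.9,"grip":0},{"offset":[-0.0827,-0.0038,0.205],"spin":2.9,"grip":0},{"offset":[-0.0827,-0.0038,0.205],"spin":2.9,"grip":0}]'
python3 - <<'E'
from h import *
p,o=shot('wrist','w15'); print(o['eef_pos'],yaw(o),o['time_s'],o['opening'],off([.562,-.3162,.043]))
E
```

```text
time_s: 23.28
eef_pos: [0.559, -0.3536, 0.2155]
eef_rot: [0.001, 0.74, 0.673, 0.0]
wrist_force: [-0.3, 0.6, 1.1]
opening: -0.001
[ 0.559  -0.3536  0.2155] -5.456927615017767 23.275 -0.0007436758843798741 [ 0.0379 -0.0009  0.1725]
```

View pics/w15.png

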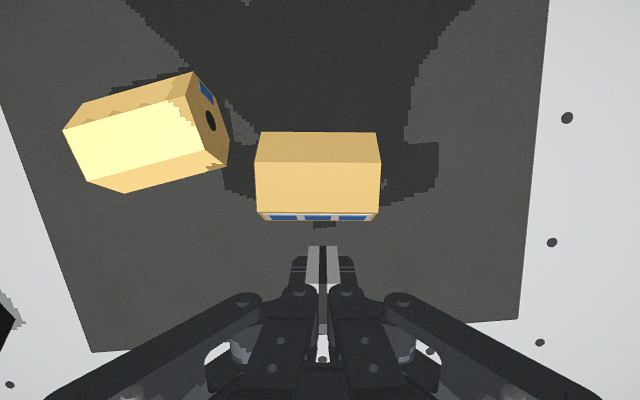

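```bash
python3 -m handwheel '[{"offset":[0.003,0,0.001],"spin":0,"grip":0},{"offset":[0.006,0,0.001],"spin":0,"grip":0},{"offset":[0.009,0,0.001],"spin":0,"grip":0}]'
```

```text
time_s: 23.7
eef_pos: [0.5592, -0.3441, 0.2129]
eef_rot: [0.0, 0.74, 0.673, 0.0]
wrist_force: [-0.2, 0.2, -0.6]
opening: -0.001
```

```bash
python3 -m handwheel '[{"offset":[0.004,0,0],"spin":0,"grip":0},{"offset":[0.007,0,-0.001],"spin":0,"grip":0},{"offset":[0.010,0,-0.002],"spin":0,"grip":0},{"offset":[0.013,0,-0.003],"spin":0,"grip":0},{"offset":[0.016,0,-0.004],"spin":0,"grip":0},{"offset":[0.016,0,-0.004],"spin":0,"grip":0}]'
python3 - <<'E'
from h import *
p,o=shot('wrist','w16'); print(o['eef_pos'],yaw(o),o['time_s'],o['opening'])
E
```

```text
time_s: 24.45
eef_pos: [0.5608, -0.3285, 0.2172]
eef_rot: [0.0, 0.74, 0.673, -0.0]
wrist_force: [-1.7, -1.3, 3.7]
opening: 0.003
[ 0.5608 -0.3285  0.2172] -5.468130471384911 24.45 0.0033554086782108827
```

View pics/w16.png

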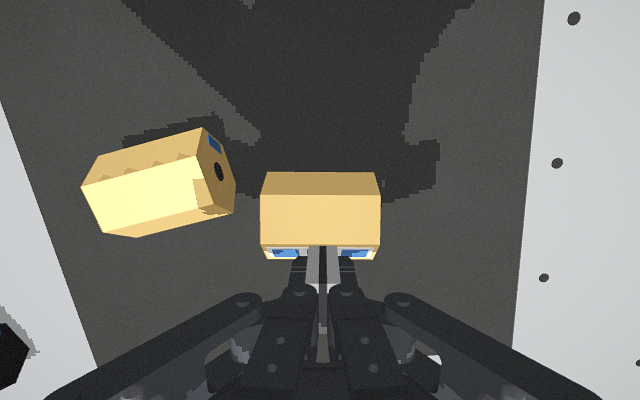

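```bash
python3 -m handwheel '[{"offset":[0.003,0,-0.0005],"spin":0,"grip":0},{"offset":[0.006,0,-0.001],"spin":0,"grip":0},{"offset":[0.009,0,-0.0015],"spin":0,"grip":0},{"offset":[0.012,0,-0.002],"spin":0,"grip":0},{"offset":[0.012,0,-0.002],"spin":0,"grip":0}]'
python3 - <<'E'
from h import *
p,o=shot('wrist','w17'); print(o['eef_pos'],yaw(o),o['time_s'],o['opening'])
E
```

```text
time_s: 25.12
eef_pos: [0.5621, -0.3165, 0.2197]
eef_rot: [0.001, 0.74, 0.673, 0.0]
wrist_force: [-1.8, -2.1, 8.1]
opening: 0.002
[ 0.5621 -0.3165  0.2197] -5.475034409540009 25.125 0.0019065306686009335
```

View pics/w17.png

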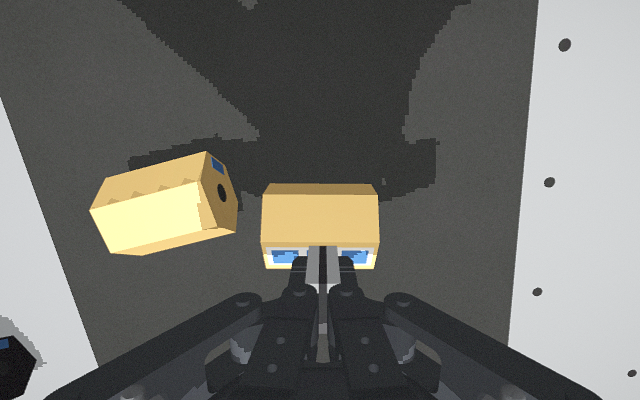

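```bash
python3 -m handwheel '[{"offset":[0.004,0,-0.001],"spin":0,"grip":0},{"offset":[0.008,0,-0.002],"spin":0,"grip":0},{"offset":[0.012,0,-0.002],"spin":0,"grip":0},{"offset":[0.015,0,-0.002],"spin":0,"grip":0},{"offset":[0.015,0,-0.002],"spin":0,"grip":0}]'
python3 - <<'E'
from h import *
p,o=shot('wrist','w18'); print(o['eef_pos'],yaw(o),o['time_s'],o['opening'])
E
```

```text
time_s: 25.8
eef_pos: [0.5632, -0.3011, 0.2204]
eef_rot: [-0.0, 0.74, 0.673, -0.0]
wrist_force: [0.0, 0.8, -0.5]
opening: 0.002
[ 0.5632 -0.3011  0.2204] -5.45710677572074 25.8 0.00243980127324474
```

View pics/w18.png

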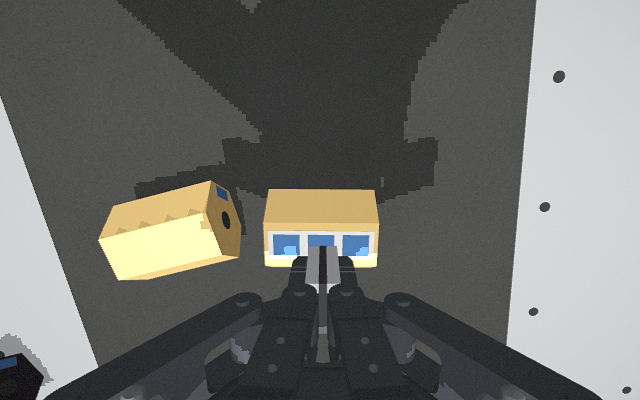

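Run:
```python
from h import *
print(off([.4790,-.2501,.213]))
```

```text
[ 0.0431 -0.0887  0.0075]
```

```bash
python3 -m handwheel '[{"offset":[0,0,-0.03],"spin":0,"grip":0},{"offset":[0.01,-0.02,-0.05],"spin":-5,"grip":0},{"offset":[0.025,-0.05,-0.05],"spin":-10,"grip":0},{"offset":[0.0431,-0.08,-0.05],"spin":-15.2,"grip":0},{"offset":[0.0431,-0.0887,-0.04],"spin":-15.2,"grip":0},{"offset":[0.0431,-0.0887,-0.02],"spin":-15.2,"grip":0},{"offset":[0.0431,-0.0887,-0.005],"spin":-15.2,"grip":0},{"offset":[0.0431,-0.0887,0.007],"spin":-15.2,"grip":0},{"offset":[0.0431,-0.0887,0.007],"spin":-15.2,"grip":0},{"offset":[0.0431,-0.0887,0.007],"spin":-15.2,"grip":0}]'
python3 - <<'E'
from h import *
p,o=shot('wrist','w19'); print(o['eef_pos'],yaw(o),o['time_s'],o['opening'],off([.4853,-.2876,.043]))
E
```

```text
time_s: 27.1
eef_pos: [0.4794, -0.2504, 0.2139]
eef_rot: [0.0, 0.645, 0.764, 0.0]
wrist_force: [-0.4, -1.4, 0.5]
opening: -0.002
[ 0.4794 -0.2504  0.2139] 9.715843652769689 27.1 -0.0017397686797231166 [-0.0374 -0.0006  0.1712]
```

View pics/w19.png

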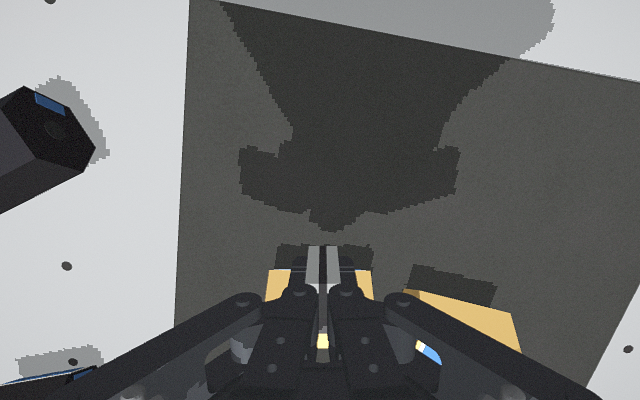

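```bash
python3 -m handwheel '[{"offset":[-0.006,0,0.001],"spin":0,"grip":0},{"offset":[-0.012,0,0.001],"spin":0,"grip":0},{"offset":[-0.016,0,0],"spin":0,"grip":0},{"offset":[-0.019,0,-0.001],"spin":0,"grip":0},{"offset":[-0.022,0,-0.002],"spin":0,"grip":0},{"offset":[-0.025,0,-0.003],"spin":0,"grip":0},{"offset":[-0.028,0,-0.004],"spin":0,"grip":0},{"offset":[-0.031,0,-0.0045],"spin":0,"grip":0},{"offset":[-0.034,0,-0.005],"spin":0,"grip":0},{"offset":[-0.037,0,-0.006],"spin":0,"grip":0},{"offset":[-0.04,0,-0.007],"spin":0,"grip":0},{"offset":[-0.043,0,-0.0075],"spin":0,"grip":0},{"offset":[-0.047,0,-0.008],"spin":0,"grip":0},{"offset":[-0.05,0,-0.008],"spin":0,"grip":0},{"offset":[-0.05,0,-0.008],"spin":0,"grip":0}]'
python3 - <<'E'
from h import *
p,o=shot('wrist','w20'); print(o['eef_pos'],yaw(o),o['time_s'],o['opening'],off([.4853,-.2876,.043]))
S,_=shot('side'); im=S['color'][:,:,::-1]; cv2.imwrite('pics/s20.png',cv2.resize(im[220:320,330:450],None,fx=6,fy=6,interpolation=cv2.INTER_CUBIC))
E
```

```text
time_s: 29.02
eef_pos: [0.4875, -0.2997, 0.2216]
eef_rot: [0.0, 0.645, 0.764, -0.0]
wrist_force: [0.1, 0.3, -1.0]
opening: 0.001
[ 0.4875 -0.2997  0.2216] 9.70434469866555 29.025 0.0005431478384347548 [ 0.0121 -0.0001  0.1786]
```

View pics/w20.png

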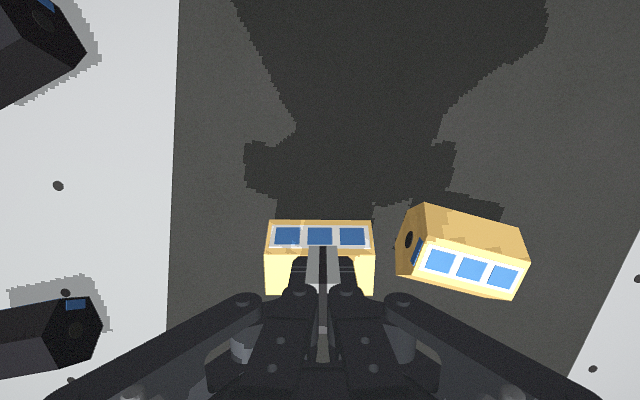

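View pics/s20.png

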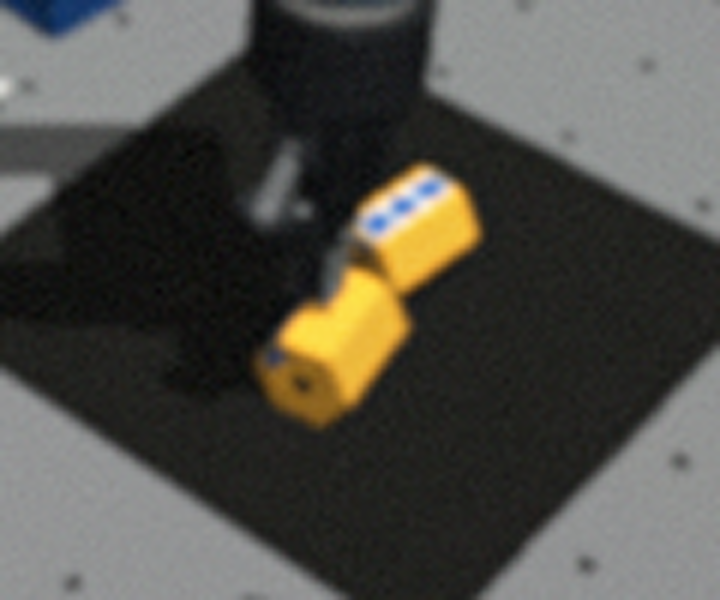

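Run:
```python
from h import *
p,o=shot('wrist')
for uv in [(266,252),(374,250),(270,294)]: print(off(atz(p,o,uv,.043),o))
im=p['color'][:,:,::-1]; cv2.imwrite('pics/w20c.png',cv2.resize(im[200:310,250:400],None,fx=5,fy=5,interpolation=cv2.INTER_CUBIC))
```

```text
[ 0.0039 -0.0276  0.1786]
[0.005  0.0261 0.1786]
[-0.0201 -0.0268  0.1786]
```

View pics/w20c.png

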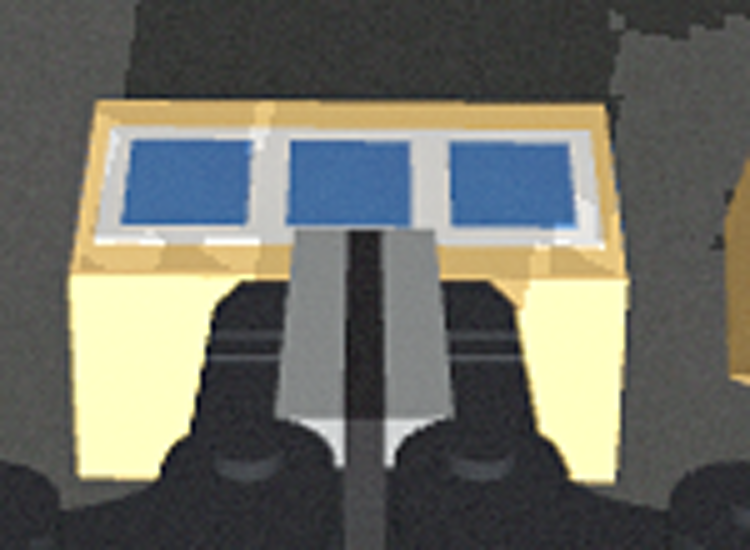

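```bash
python3 -m handwheel '[{"offset":[0.005,0,-0.008],"spin":0,"grip":0},{"offset":[0.015,0,-0.008],"spin":0,"grip":0},{"offset":[0.025,0,-0.003],"spin":0,"grip":0},{"offset":[0.026,0,0.005],"spin":0,"grip":0},{"offset":[0.026,0,0.009],"spin":0,"grip":0},{"offset":[0.026,0,0.009],"spin":0,"grip":0},{"offset":[0.026,0,0.009],"spin":0,"grip":0}]'
```

```text
time_s: 30.05
eef_pos: [0.4832, -0.2742, 0.2127]
eef_rot: [0.0, 0.645, 0.764, 0.0]
wrist_force: [0.8, 0.7, -0.1]
opening: 0.004
```

```bash
python3 -m handwheel '[{"offset":[-0.006,0,0],"spin":0,"grip":0},{"offset":[-0.011,0,0],"spin":0,"grip":0},{"offset":[-0.015,0,-0.001],"spin":0,"grip":0},{"offset":[-0.018,0,-0.002],"spin":0,"grip":0},{"offset":[-0.021,0,-0.003],"spin":0,"grip":0},{"offset":[-0.024,0,-0.004],"spin":0,"grip":0},{"offset":[-0.027,0,-0.005],"spin":0,"grip":0},{"offset":[-0.03,0,-0.0055],"spin":0,"grip":0},{"offset":[-0.033,0,-0.006],"spin":0,"grip":0},{"offset":[-0.036,0,-0.007],"spin":0,"grip":0},{"offset":[-0.039,0,-0.008],"spin":0,"grip":0},{"offset":[-0.042,0,-0.008],"spin":0,"grip":0},{"offset":[-0.045,0,-0.008],"spin":0,"grip":0},{"offset":[-0.047,0,-0.008],"spin":0,"grip":0},{"offset":[-0.047,0,-0.008],"spin":0,"grip":0},{"offset":[-0.04,0,-0.03],"spin":0,"grip":0.3},{"offset":[0.0,0,-0.07],"spin":0,"grip":0.6},{"offset":[0.0,0,-0.1],"spin":0,"grip":1},{"offset":[0.0,0,-0.1],"spin":0,"grip":1},{"offset":[0.0,0,-0.1],"spin":0,"grip":1}]'
python3 - <<'E'
from h import *
p,o=shot('wrist','w21'); print(o['eef_pos'],yaw(o),o['time_s'],o['opening'])
E
```

```text
time_s: 32.55
eef_pos: [0.4829, -0.2737, 0.312]
eef_rot: [-0.0, 0.645, 0.764, 0.0]
wrist_force: [0.2, 0.7, -0.2]
opening: 1.002
[ 0.4829 -0.2737  0.312 ] 9.713508111272429 32.55 1.0015026460865613
```

View pics/w21.png

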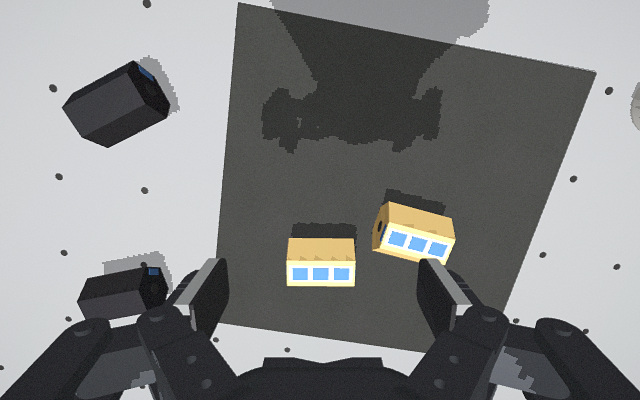

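Both bars are now marked flat up (A around (321,272), B around (416,240)). Measure both precisely.

Run:
```python
from h import *
p,o=shot('wrist')
im=p['color'][:,:,::-1]; cv2.imwrite('pics/w21c.png',cv2.resize(im[190:300,275:475],None,fx=3.9,fy=3.9,interpolation=cv2.INTER_CUBIC))
hsv=cv2.cvtColor(p['color'],cv2.COLOR_RGB2HSV)
m=((hsv[...,0]>100)&(hsv[...,0]<118)&(hsv[...,1]>90)&(hsv[...,2]>120)).astype(np.uint8)
n,l,st,ce=cv2.connectedComponentsWithStats(m)
for i in range(1,n):
    if st[i,4]>40: print(st[i],ce[i],atz(p,o,ce[i],.0432))
```

```text
[389 232  19  15 190] [397.7789 239.1263] [ 0.5462 -0.2904  0.0432]
[409 237  19  15 187] [417.9733 244.4599] [ 0.5631 -0.2922  0.0432]
[429 243  19  15 186] [437.871  249.7043] [ 0.58   -0.2939  0.0432]
[293 269  15  11 165] [300. 274.] [ 0.4745 -0.3342  0.0432]
[314 269  15  12 171] [321.0819 274.2515] [ 0.4916 -0.3315  0.0432]
[334 269  16  12 173] [341.6301 274.4624] [ 0.5082 -0.3288  0.0432]
```

View pics/w21c.png

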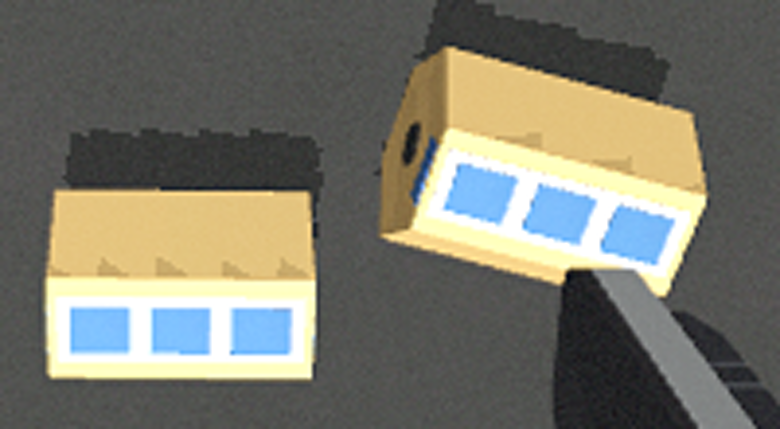

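Run:
```python
from h import *
print(off([.5631,-.2922,.180]))
```

```text
[-0.032   0.0763  0.131 ]
```

```bash
python3 -m handwheel '[{"offset":[-0.015,0.03,0],"spin":6,"grip":0.95},{"offset":[-0.032,0.06,0.01],"spin":12,"grip":0.92},{"offset":[-0.032,0.0763,0.03],"spin":15.6,"grip":0.92},{"offset":[-0.032,0.0763,0.06],"spin":15.6,"grip":0.92},{"offset":[-0.032,0.0763,0.08],"spin":15.6,"grip":0.92},{"offset":[-0.032,0.0763,0.08],"spin":15.6,"grip":0.92},{"offset":[-0.032,0.0763,0.08],"spin":15.6,"grip":0.92}]'
python3 - <<'E'
from h import *
p,o=shot('wrist','w22'); print(o['eef_pos'],yaw(o),o['time_s'],o['opening'])
E
```

```text
time_s: 33.52
eef_pos: [0.5639, -0.2929, 0.2334]
eef_rot: [0.0, 0.743, 0.67, 0.0]
wrist_force: [-0.4, -0.3, -0.1]
opening: 0.925
[ 0.5639 -0.2929  0.2334] -5.89486594057745 33.525 0.9246767288890736
```

View pics/w22.png

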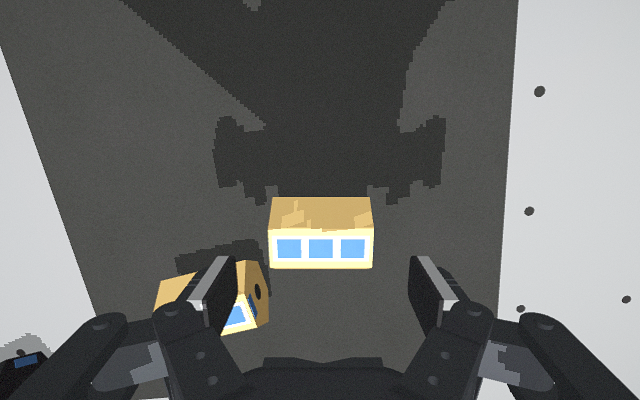

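```bash
python3 -m handwheel '[{"offset":[0.001,0,0.02],"spin":0,"grip":0.88},{"offset":[0.001,0,0.04],"spin":0,"grip":0.88},{"offset":[0.001,0,0.053],"spin":0,"grip":0.88},{"offset":[0.001,0,0.053],"spin":0,"grip":0.8},{"offset":[0.001,0,0.053],"spin":0,"grip":0.65},{"offset":[0.001,0,0.053],"spin":0,"grip":0.5},{"offset":[0.001,0,0.053],"spin":0,"grip":0.4},{"offset":[0.001,0,0.053],"spin":0,"grip":0.4}]'
python3 - <<'E'
from h import *
p,o=shot('wrist','w23'); print(o['eef_pos'],yaw(o),o['time_s'],o['opening'])
E
```

```text
time_s: 34.58
eef_pos: [0.5639, -0.2915, 0.1799]
eef_rot: [0.0, 0.742, 0.67, 0.0]
wrist_force: [-0.3, 0.1, -1.9]
opening: 0.649
[ 0.5639 -0.2915  0.1799] -5.880287936077345 34.575 0.6486524140179888
```

View pics/w23.png

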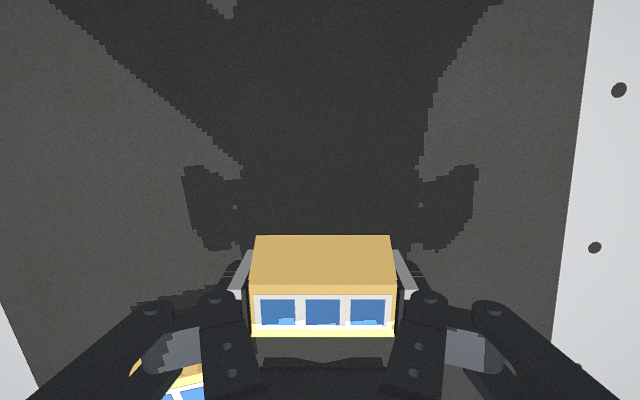

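```bash
python3 -m handwheel '[{"offset":[0,0,-0.02],"spin":0,"grip":0.4},{"offset":[0,0,-0.06],"spin":0,"grip":0.4},{"offset":[0,0,-0.11],"spin":0,"grip":0.4},{"offset":[0,0,-0.16],"spin":0,"grip":0.4},{"offset":[0.02,-0.005,-0.2],"spin":0,"grip":0.4},{"offset":[0.06,-0.02,-0.22],"spin":0,"grip":0.4},{"offset":[0.11,-0.035,-0.22],"spin":0,"grip":0.4},{"offset":[0.16,-0.05,-0.22],"spin":0,"grip":0.4},{"offset":[0.21,-0.065,-0.22],"spin":-1,"grip":0.4},{"offset":[0.26,-0.08,-0.22],"spin":-2,"grip":0.4},{"offset":[0.31,-0.09,-0.22],"spin":-3.3,"grip":0.4},{"offset":[0.36,-0.105,-0.22],"spin":-3.3,"grip":0.4},{"offset":[0.41,-0.12,-0.22],"spin":-3.3,"grip":0.4},{"offset":[0.46,-0.13,-0.22],"spin":-3.3,"grip":0.4},{"offset":[0.5,-0.14,-0.22],"spin":-3.3,"grip":0.4},{"offset":[0.522,-0.1436,-0.22],"spin":-3.3,"grip":0.4},{"offset":[0.522,-0.1436,-0.22],"spin":-3.3,"grip":0.4},{"offset":[0.522,-0.1436,-0.22],"spin":-3.3,"grip":0.4}]'
python3 - <<'E'
from h import *
p,o=shot('wrist','w24'); print(o['eef_pos'],yaw(o),o['time_s'],o['opening'])
E
```

```text
time_s: 36.88
eef_pos: [0.4744, 0.242, 0.4004]
eef_rot: [0.0, 0.723, 0.691, 0.0]
wrist_force: [0.1, -1.0, -1.8]
opening: 0.647
[0.4744 0.242  0.4004] -2.57702557221212 36.875 0.6470592251533351
```

View pics/w24.png

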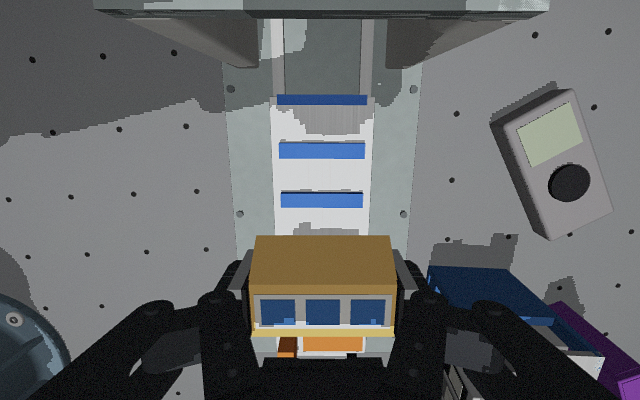

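Run:
```python
from h import *
p,o=shot('wrist')
hsv=cv2.cvtColor(p['color'],cv2.COLOR_RGB2HSV)
m=((hsv[...,0]>103)&(hsv[...,0]<122)&(hsv[...,1]>120)&(hsv[...,2]>50)).astype(np.uint8); m[230:]=0
n,l,st,ce=cv2.connectedComponentsWithStats(m)
for i in range(1,n):
    if st[i,4]>200:
        x,y,w,h=st[i][:4]
        top=atz(p,o,(x+w/2,y),.032); bot=atz(p,o,(x+w/2,y+h),.032); L=atz(p,o,(x,y+h/2),.032);Rr=atz(p,o,(x+w,y+h/2),.032)
        print(st[i],(L+Rr)/2,Rr[0]-L[0],'ytop',top[1],'ybot',bot[1])
im=p['color'][:,:,::-1]; cv2.imwrite('pics/w24c.png',cv2.resize(im[85:240,250:400],None,fx=3.8,fy=3.8,interpolation=cv2.INTER_CUBIC))
```

```text
[277  94  90  11 987] [0.4782 0.3208 0.032 ] 0.08929668419601977 ytop 0.3259713895268506 ybot 0.31557275235059046
[ 279  143   86   16 1290] [0.4759 0.2699 0.032 ] 0.0892588107140731 ytop 0.2780868924817291 ybot 0.2615354970417319
[ 281  192   82   16 1228] [0.4735 0.2169 0.032 ] 0.08900861667680188 ytop 0.2258450502906674 ybot 0.20774139096835276
```

View pics/w24c.png

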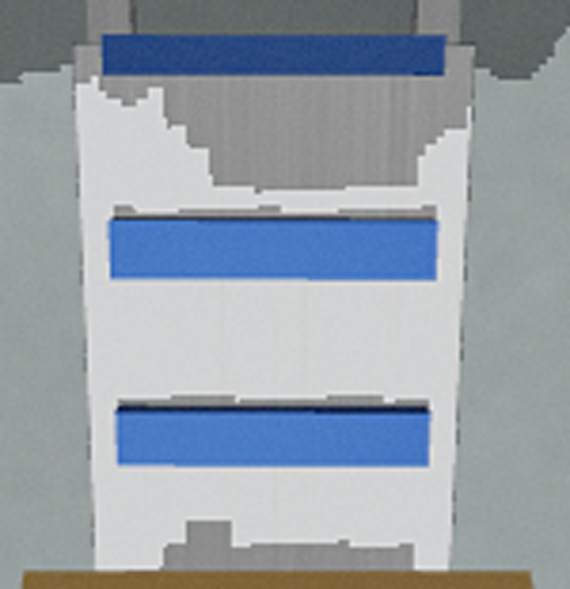

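```bash
python3 -m handwheel '[{"offset":[0.0022,0,0.03],"spin":0,"grip":0.4},{"offset":[0.0022,0,0.08],"spin":0,"grip":0.4},{"offset":[0.0022,0,0.13],"spin":0,"grip":0.4},{"offset":[0.0022,0,0.165],"spin":0,"grip":0.4},{"offset":[0.0022,0,0.18],"spin":0,"grip":0.4},{"offset":[0.0022,0,0.189],"spin":0,"grip":0.4},{"offset":[0.0022,0,0.193],"spin":0,"grip":0.4},{"offset":[0.0022,0,0.196],"spin":0,"grip":0.4},{"offset":[0.0022,0,0.196],"spin":0,"grip":0.4}]'
```

```text
time_s: 38.1
eef_pos: [0.4749, 0.2448, 0.2043]
eef_rot: [0.0, 0.723, 0.691, 0.0]
wrist_force: [0.4, 1.3, -2.7]
opening: 0.645
```

```bash
python3 -m handwheel '[{"offset":[0,0,0.0015],"spin":0,"grip":0.4},{"offset":[0,0,0.003],"spin":0,"grip":0.4},{"offset":[0,0,0.004],"spin":0,"grip":0.4},{"offset":[0,0,0.004],"spin":0,"grip":0.4}]'
```

```text
time_s: 38.6
eef_pos: [0.4747, 0.2448, 0.2008]
eef_rot: [0.0, 0.723, 0.691, -0.0]
wrist_force: [-4.0, -1.4, 8.8]
opening: 0.651
```

```bash
python3 -m handwheel '[{"offset":[0,0,-0.001],"spin":0,"grip":0.65},{"offset":[0,0,-0.001],"spin":0,"grip":0.75},{"offset":[0,0,-0.001],"spin":0,"grip":0.85},{"offset":[0,0,-0.001],"spin":0,"grip":0.85},{"offset":[0,0,-0.03],"spin":0,"grip":0.9},{"offset":[0,0,-0.08],"spin":0,"grip":0.9},{"offset":[0,0,-0.13],"spin":0,"grip":0.9},{"offset":[0,0,-0.18],"spin":0,"grip":0.9},{"offset":[0,0,-0.2],"spin":0,"grip":0.9},{"offset":[0,0,-0.2],"spin":0,"grip":0.9},{"offset":[0,0,-0.2],"spin":0,"grip":0.9}]'
python3 - <<'E'
from h import *
p,o=shot('wrist','w25'); print(o['eef_pos'],yaw(o),o['time_s'],o['opening'])
print(proj(p,o,[.4747,.2434,.064]))
E
```

```text
time_s: 39.98
eef_pos: [0.4742, 0.2445, 0.3982]
eef_rot: [-0.001, 0.723, 0.691, -0.001]
wrist_force: [-0.8, -0.6, -0.2]
opening: 0.896
[0.4742 0.2445 0.3982] -2.5855353281516935 39.975 0.8961152046506048
[323.435  186.1963]
```

View pics/w25.png

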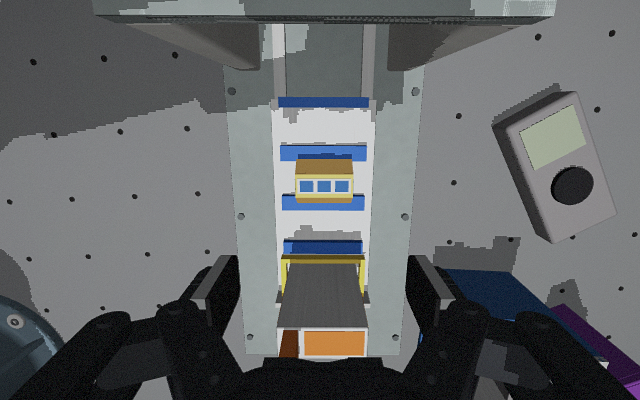

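```bash
python3 -m handwheel '[{"offset":[-0.03,0,0],"spin":0,"grip":0.9},{"offset":[-0.085,0.005,0],"spin":0,"grip":0.9},{"offset":[-0.14,0.01,0],"spin":0,"grip":0.9},{"offset":[-0.195,0.015,0],"spin":0,"grip":0.9},{"offset":[-0.25,0.02,0],"spin":-2,"grip":0.9},{"offset":[-0.305,0.025,0],"spin":-4,"grip":0.9},{"offset":[-0.36,0.03,0],"spin":-6,"grip":0.9},{"offset":[-0.415,0.035,0],"spin":-8,"grip":0.9},{"offset":[-0.47,0.04,0.03],"spin":-10,"grip":0.9},{"offset":[-0.525,0.0433,0.06],"spin":-11.7,"grip":0.9},{"offset":[-0.5746,0.0433,0.1],"spin":-11.7,"grip":0.9},{"offset":[-0.5746,0.0433,0.13],"spin":-11.7,"grip":0.9},{"offset":[-0.5746,0.0433,0.15],"spin":-11.7,"grip":0.9},{"offset":[-0.5746,0.0433,0.15],"spin":-11.7,"grip":0.9},{"offset":[-0.5746,0.0433,0.15],"spin":-11.7,"grip":0.9}]'
python3 - <<'E'
from h import *
p,o=shot('wrist','w26'); print(o['eef_pos'],yaw(o),o['time_s'],o['opening'])
hsv=cv2.cvtColor(p['color'],cv2.COLOR_RGB2HSV)
m=((hsv[...,0]>100)&(hsv[...,0]<118)&(hsv[...,1]>90)&(hsv[...,2]>120)).astype(np.uint8)
n,l,st,ce=cv2.connectedComponentsWithStats(m)
for i in range(1,n):
    if st[i,4]>100: X=atz(p,o,ce[i],.043); print(st[i],ce[i],X,off(X,o))
E
```

```text
time_s: 41.9
eef_pos: [0.4926, -0.331, 0.2507]
eef_rot: [0.001, 0.648, 0.761, -0.0]
wrist_force: [0.3, 0.1, 1.1]
opening: 0.904
[ 0.4926 -0.331   0.2507] 9.183344522916437 41.9 0.904402423763853
[280 229  22  17 354] [290.2627 236.9322] [ 0.4746 -0.3345  0.043 ] [-0.0003 -0.0185  0.2077]
[309 229  21  17 357] [319. 237.] [ 0.4913 -0.3318  0.043 ] [-0.0004 -0.0016  0.2077]
[338 229  21  17 357] [348. 237.] [ 0.5082 -0.3291  0.043 ] [-0.0003  0.0155  0.2078]
```

View pics/w26.png

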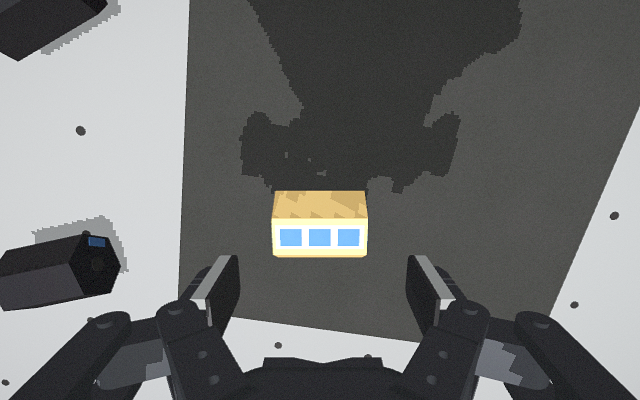

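```bash
python3 -m handwheel '[{"offset":[0,-0.0015,0.03],"spin":0,"grip":0.9},{"offset":[0,-0.0015,0.055],"spin":0,"grip":0.9},{"offset":[0,-0.0015,0.0705],"spin":0,"grip":0.88},{"offset":[0,-0.0015,0.0705],"spin":0,"grip":0.8},{"offset":[0,-0.0015,0.0705],"spin":0,"grip":0.65},{"offset":[0,-0.0015,0.0705],"spin":0,"grip":0.5},{"offset":[0,-0.0015,0.0705],"spin":0,"grip":0.4},{"offset":[0,-0.0015,0.0705],"spin":0,"grip":0.4},{"offset":[0,-0.0015,0.05],"spin":0,"grip":0.4},{"offset":[0,-0.0015,0.02],"spin":0,"grip":0.4},{"offset":[0,-0.0015,-0.03],"spin":0,"grip":0.4},{"offset":[0,-0.0015,-0.08],"spin":0,"grip":0.4},{"offset":[0,-0.0015,-0.13],"spin":0,"grip":0.4},{"offset":[0,-0.0015,-0.16],"spin":0,"grip":0.4},{"offset":[0,-0.0015,-0.16],"spin":0,"grip":0.4},{"offset":[0,-0.0015,-0.16],"spin":0,"grip":0.4}]'
python3 - <<'E'
from h import *
p,o=shot('wrist','w27'); print(o['eef_pos'],yaw(o),o['time_s'],o['opening'],off([.4722,.1898,.41],o))
E
```

```text
time_s: 43.95
eef_pos: [0.49, -0.3311, 0.4083]
eef_rot: [-0.001, 0.649, 0.761, 0.0]
wrist_force: [0.4, -0.1, -2.4]
opening: 0.65
[ 0.49   -0.3311  0.4083] 9.117081974317701 43.95 0.6497587935433453 [ 0.5171  0.065  -0.0009]
```

View pics/w27.png

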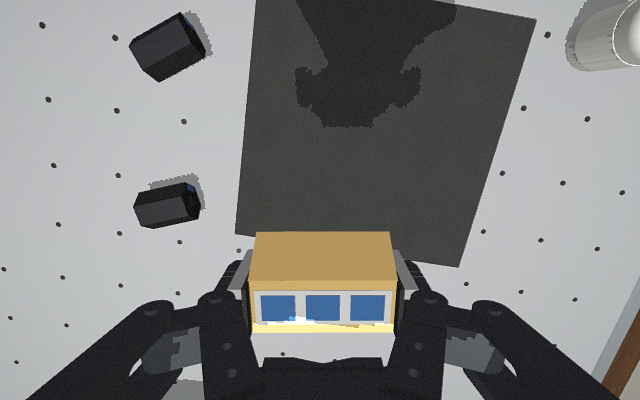

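```bash
python3 -m handwheel '[{"offset":[0.02,0.003,0],"spin":0,"grip":0.4},{"offset":[0.06,0.008,0],"spin":0,"grip":0.4},{"offset":[0.11,0.014,0],"spin":1,"grip":0.4},{"offset":[0.16,0.02,0],"spin":3,"grip":0.4},{"offset":[0.21,0.026,0],"spin":5,"grip":0.4},{"offset":[0.26,0.033,0],"spin":7,"grip":0.4},{"offset":[0.31,0.04,0],"spin":9,"grip":0.4},{"offset":[0.36,0.046,0],"spin":11,"grip":0.4},{"offset":[0.41,0.052,0],"spin":11.7,"grip":0.4},{"offset":[0.46,0.058,0],"spin":11.7,"grip":0.4},{"offset":[0.5,0.063,0],"spin":11.7,"grip":0.4},{"offset":[0.5175,0.065,0],"spin":11.7,"grip":0.4},{"offset":[0.5175,0.065,0],"spin":11.7,"grip":0.4},{"offset":[0.5175,0.065,0],"spin":11.7,"grip":0.4}]'
python3 - <<'E'
from h import *
p,o=shot('wrist','w28'); print(o['eef_pos'],yaw(o),o['time_s'],o['opening'],off([.4722,.1902,.2],o))
hsv=cv2.cvtColor(p['color'],cv2.COLOR_RGB2HSV)
m=((hsv[...,0]>103)&(hsv[...,0]<122)&(hsv[...,1]>120)&(hsv[...,2]>50)).astype(np.uint8); m[240:]=0
n,l,st,ce=cv2.connectedComponentsWithStats(m)
for i in range(1,n):
    if st[i,4]>200:
        x,y,w,h=st[i][:4]
        print(st[i],atz(p,o,(x+w/2,y+h/2),.032))
E
```

```text
time_s: 45.75
eef_pos: [0.4725, 0.189, 0.4092]
eef_rot: [-0.0, 0.723, 0.691, -0.001]
wrist_force: [-0.2, -1.2, -1.8]
opening: 0.646
[0.4725 0.189  0.4092] -2.6088863810938263 45.75 0.6460640599877394 [ 0.0014 -0.0002  0.2092]
[ 276   37   92   12 1103] [0.478  0.3203 0.032 ]
[ 278   89   88   17 1119] [0.4757 0.27   0.032 ]
[280 143  84  15 919] [0.4733 0.2163 0.032 ]
[ 282  191   80   13 1037] [0.4709 0.1642 0.032 ]
[ 429  224   98   16 1161] [0.6481 0.1151 0.032 ]
```

View pics/w28.png

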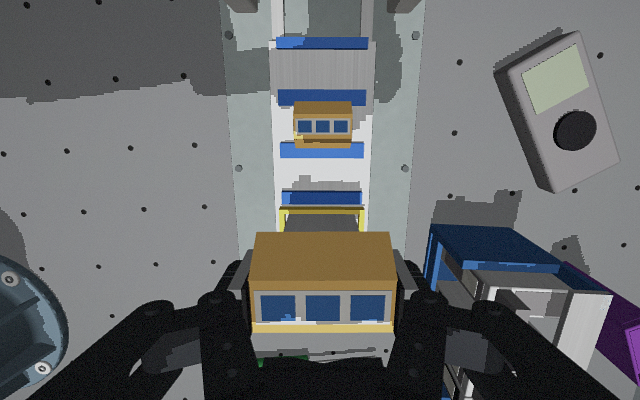

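```bash
python3 -m handwheel '[{"offset":[0.0025,0,0.03],"spin":0,"grip":0.4},{"offset":[0.0025,0,0.07],"spin":0,"grip":0.4},{"offset":[0.0025,0,0.11],"spin":0,"grip":0.4},{"offset":[0.0025,0,0.13],"spin":0,"grip":0.4},{"offset":[0.0025,0,0.13],"spin":0,"grip":0.4}]'
python3 - <<'E'
from h import *
p,o=shot('side'); im=p['color'][:,:,::-1]; cv2.imwrite('pics/s29.png',cv2.resize(im[100:260,160:360],None,fx=3.8,fy=3.7,interpolation=cv2.INTER_CUBIC))
shot('wrist','w29')
E
```

```text
time_s: 46.42
eef_pos: [0.4722, 0.191, 0.2781]
eef_rot: [-0.001, 0.723, 0.69, -0.002]
wrist_force: [-0.1, 0.1, -1.3]
opening: 0.648
```

View pics/s29.png

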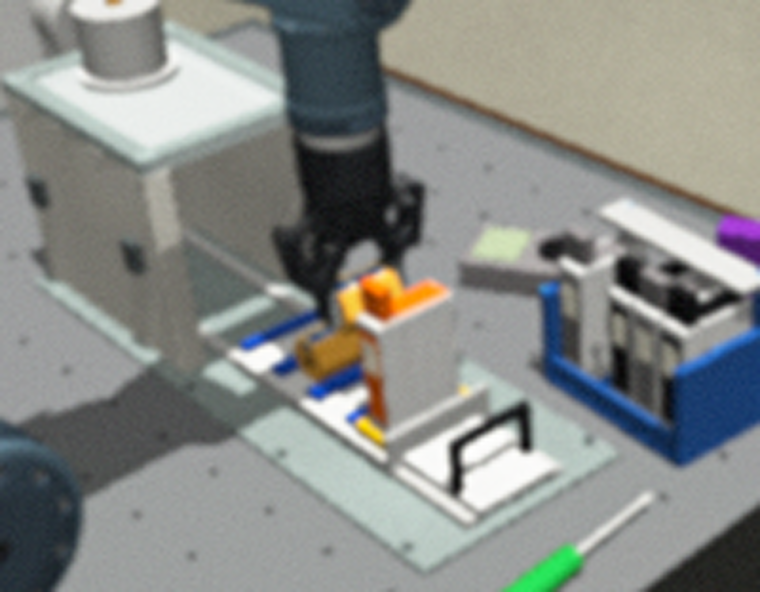

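View pics/w29.png

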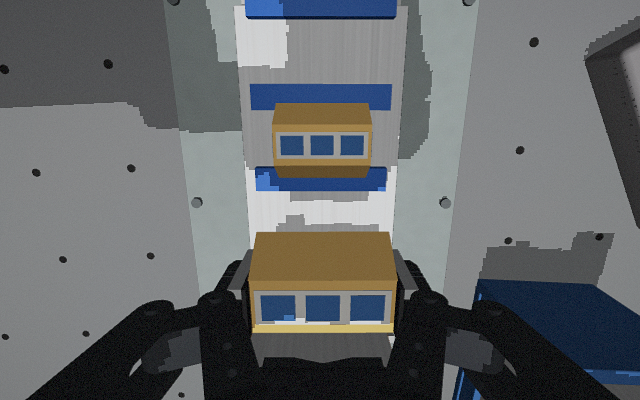

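Clear of the cassette. Continue down gently.

```bash
python3 -m handwheel '[{"offset":[0,0,0.02],"spin":0,"grip":0.4},{"offset":[0,0,0.04],"spin":0,"grip":0.4},{"offset":[0,0,0.055],"spin":0,"grip":0.4},{"offset":[0,0,0.065],"spin":0,"grip":0.4},{"offset":[0,0,0.071],"spin":0,"grip":0.4},{"offset":[0,0,0.074],"spin":0,"grip":0.4},{"offset":[0,0,0.074],"spin":0,"grip":0.4}]'
```

```text
time_s: 47.4
eef_pos: [0.4729, 0.1922, 0.2058]
eef_rot: [0.0, 0.723, 0.691, 0.0]
wrist_force: [0.1, 0.6, -1.8]
opening: 0.645
```

```bash
python3 -m handwheel '[{"offset":[0,0,0.0015],"spin":0,"grip":0.4},{"offset":[0,0,0.003],"spin":0,"grip":0.4},{"offset":[0,0,0.003],"spin":0,"grip":0.4}]'
```

```text
time_s: 47.78
eef_pos: [0.4727, 0.1922, 0.2026]
eef_rot: [-0.0, 0.723, 0.691, -0.0]
wrist_force: [-0.4, 0.1, -2.2]
opening: 0.651
```

```bash
python3 -m handwheel '[{"offset":[0,0,0.0015],"spin":0,"grip":0.4},{"offset":[0,0,0.0025],"spin":0,"grip":0.4},{"offset":[0,0,0.0025],"spin":0,"grip":0.4}]'
```

```text
time_s: 48.15
eef_pos: [0.473, 0.1922, 0.2016]
eef_rot: [0.0, 0.723, 0.691, -0.0]
wrist_force: [-5.7, -2.0, 13.2]
opening: 0.645
```

```bash
python3 -m handwheel '[{"offset":[0,0,-0.0015],"spin":0,"grip":0.65},{"offset":[0,0,-0.0015],"spin":0,"grip":0.75},{"offset":[0,0,-0.0015],"spin":0,"grip":0.85},{"offset":[0,0,-0.0015],"spin":0,"grip":0.85},{"offset":[0,0,-0.03],"spin":0,"grip":0.9},{"offset":[0,0,-0.08],"spin":0,"grip":0.9},{"offset":[0,0,-0.13],"spin":0,"grip":0.9},{"offset":[0,0,-0.18],"spin":0,"grip":0.9},{"offset":[0,0,-0.21],"spin":0,"grip":0.9},{"offset":[-0.04,0,-0.23],"spin":0,"grip":0.9},{"offset":[-0.05,0,-0.23],"spin":0,"grip":0.9},{"offset":[-0.05,0,-0.23],"spin":0,"grip":0.9}]'
python3 - <<'E'
from h import *
p,o=shot('wrist','w30'); print(o['eef_pos'],yaw(o),o['time_s'],o['opening'])
hsv=cv2.cvtColor(p['color'],cv2.COLOR_RGB2HSV)
m=((hsv[...,0]>100)&(hsv[...,0]<122)&(hsv[...,1]>90)&(hsv[...,2]>50)).astype(np.uint8); m[230:]=0
n,l,st,ce=cv2.connectedComponentsWithStats(m)
for i in range(1,n):
    if st[i,4]>60:
        z=.064 if st[i,2]<40 else .032
        print(st[i],atz(p,o,ce[i],z))
shot('side','s30')
im=p['color'][:,:,::-1]; cv2.imwrite('pics/w30c.png',cv2.resize(im[60:320,230:430],None,fx=3,fy=2.3,interpolation=cv2.INTER_CUBIC))
E
```

```text
time_s: 49.65
eef_pos: [0.4704, 0.1419, 0.4295]
eef_rot: [-0.0, 0.723, 0.69, -0.0]
wrist_force: [0.3, 1.2, -1.3]
opening: 0.897
[0.4704 0.1419 0.4295] -2.6706401525170067 49.65 0.8970590907442993
[277   0  90   3 199] [0.4712 0.3154 0.032 ]
[ 279   42   87   18 1133] [0.4756 0.272  0.032 ]
[299  69  13  12 150] [0.4583 0.2447 0.064 ]
[316  69  13  12 156] [0.4746 0.2441 0.064 ]
[334  69  13  12 155] [0.492  0.2433 0.064 ]
[281  97  83  16 701] [0.471  0.2171 0.032 ]
[300 125  13  10 125] [0.4563 0.1931 0.064 ]
[317 125  13  10 130] [0.4732 0.1922 0.064 ]
[334 125  13  10 124] [0.4901 0.1915 0.064 ]
[282 147  80  13 866] [0.4695 0.1631 0.032 ]
[ 429  183  164   45 2960] [0.6754 0.0959 0.032 ]
[423 192   9  38 116] [0.5823 0.1012 0.064 ]
[431 192  21  38 308] [0.5943 0.0931 0.064 ]
```

View pics/w30c.png

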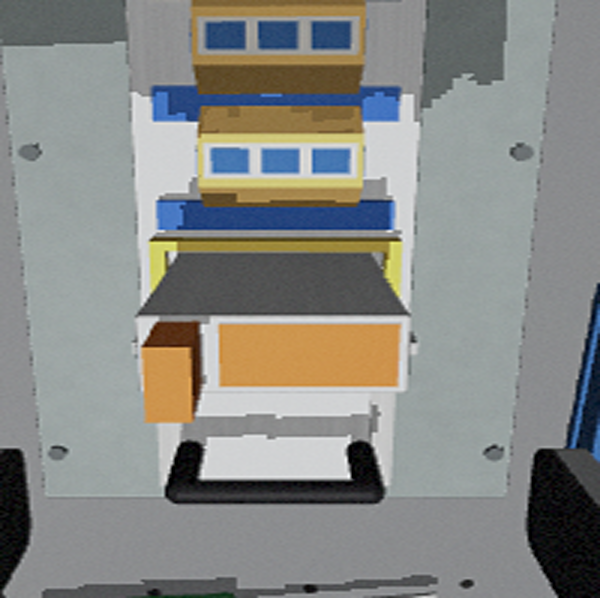

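View pics/s30.png

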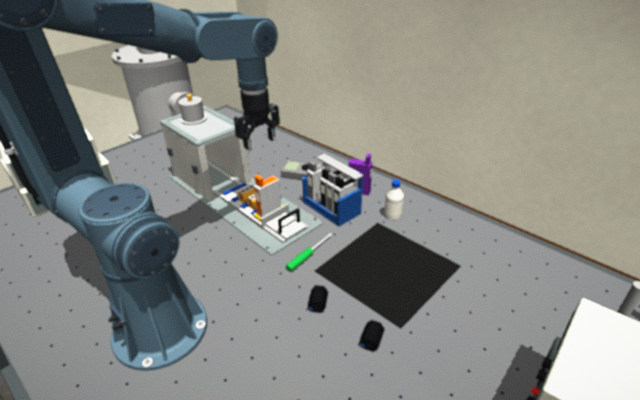

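Run:
```python
from h import *
p,o=shot('wrist')
c=lambda u,v:(230+u/3,60+v/2.3)
for uv,z in [((138,316),.144),((410,316),.144),((405,392),.144),((168,490),.076),((382,490),.076),((275,482),.074),((275,500),.07)]: print(uv,atz(p,o,c(*uv),z))
print(ctrl.get_obs()['q'])
```

```text
(138, 316) [0.4323 0.1462 0.144 ]
(410, 316) [0.5062 0.143  0.144 ]
(405, 392) [0.5047 0.1141 0.144 ]
(168, 490) [0.4247 0.0395 0.076 ]
(382, 490) [0.504  0.0361 0.076 ]
(275, 482) [0.4645 0.041  0.074 ]
(275, 500) [0.4639 0.0289 0.07  ]
[ 0.0526 -0.0303  1.7822  0.0004  1.3916  0.0972]
```

```bash
python3 - <<'E'
from h import *
print(off([.4665,.034,.226]))
E
python3 -m handwheel '[{"offset":[-0.03,0,0],"spin":-10,"grip":0.8},{"offset":[-0.06,0,0],"spin":-20,"grip":0.6},{"offset":[-0.09,0,0],"spin":-30,"grip":0.55},{"offset":[-0.1078,0.001,0],"spin":-40,"grip":0.55},{"offset":[-0.1078,0.001,0],"spin":-50,"grip":0.55},{"offset":[-0.1078,0.001,0],"spin":-60,"grip":0.55},{"offset":[-0.1078,0.001,0],"spin":-70,"grip":0.55},{"offset":[-0.1078,0.001,0],"spin":-80,"grip":0.55},{"offset":[-0.1078,0.001,0.03],"spin":-90,"grip":0.55},{"offset":[-0.1078,0.001,0.06],"spin":-90,"grip":0.55},{"offset":[-0.1078,0.001,0.09],"spin":-90,"grip":0.55},{"offset":[-0.1078,0.001,0.1],"spin":-90,"grip":0.55},{"offset":[-0.1078,0.001,0.1],"spin":-90,"grip":0.55}]'
python3 - <<'E'
from h import *
p,o=shot('wrist','w31'); print(o['eef_pos'],yaw(o),o['time_s'],o['opening'],off([.4665,.034,.226],o))
E
```

```text
[-0.1089  0.0015  0.2031]
time_s: 51.42
eef_pos: [0.4666, 0.0349, 0.3297]
eef_rot: [-0.001, 0.022, 1.0, 0.0]
wrist_force: [-0.3, 0.6, 0.7]
opening: 0.551
[0.4666 0.0349 0.3297] 87.45057465751125 51.425 0.5511163756046035 [-0.0001 -0.0009  0.1037]
```

View pics/w31.png

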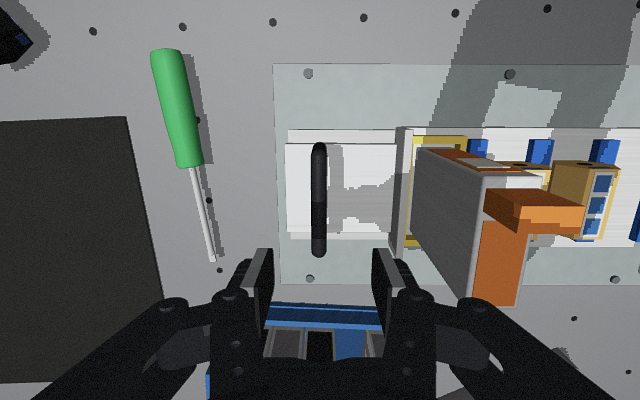

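```bash
python3 -m handwheel '[{"offset":[0,-0.001,0.04],"spin":0,"grip":0.55},{"offset":[0,-0.001,0.075],"spin":0,"grip":0.55},{"offset":[0,-0.001,0.1],"spin":0,"grip":0.55},{"offset":[0,-0.001,0.102],"spin":0,"grip":0.4},{"offset":[0,-0.001,0.102],"spin":0,"grip":0.3},{"offset":[0,-0.001,0.102],"spin":0,"grip":0.2},{"offset":[0,-0.001,0.102],"spin":0,"grip":0.1},{"offset":[0,-0.001,0.102],"spin":0,"grip":0},{"offset":[0,-0.001,0.102],"spin":0,"grip":0},{"offset":[0,-0.001,0.102],"spin":0,"grip":0}]'
```

```text
time_s: 52.72
eef_pos: [0.4675, 0.0333, 0.2299]
eef_rot: [0.001, 0.022, 1.0, -0.0]
wrist_force: [-2.2, 0.2, 6.6]
opening: 0.113
```

```bash
python3 -m handwheel '[{"offset":[0,0.002,0],"spin":0,"grip":0},{"offset":[0,0.006,0],"spin":0,"grip":0},{"offset":[0,0.012,0],"spin":0,"grip":0},{"offset":[0,0.02,0],"spin":0,"grip":0},{"offset":[0,0.03,0],"spin":0,"grip":0},{"offset":[0,0.04,0],"spin":0,"grip":0},{"offset":[0,0.05,0],"spin":0,"grip":0},{"offset":[0,0.06,0],"spin":0,"grip":0},{"offset":[0,0.07,0],"spin":0,"grip":0},{"offset":[0,0.08,0],"spin":0,"grip":0},{"offset":[0,0.09,0],"spin":0,"grip":0},{"offset":[0,0.1,0],"spin":0,"grip":0},{"offset":[0,0.11,0],"spin":0,"grip":0},{"offset":[0,0.12,0],"spin":0,"grip":0},{"offset":[0,0.13,0],"spin":0,"grip":0},{"offset":[0,0.14,0],"spin":0,"grip":0},{"offset":[0,0.148,0],"spin":0,"grip":0},{"offset":[0,0.154,0],"spin":0,"grip":0},{"offset":[0,0.158,0],"spin":0,"grip":0},{"offset":[0,0.16,0],"spin":0,"grip":0}]'
python3 - <<'E'
from h import *
p,o=shot('wrist','w32'); print(o['eef_pos'],yaw(o),o['time_s'],o['wrist_force'])
shot('side','s32')
E
```

```text
time_s: 55.22
eef_pos: [0.475, 0.1934, 0.2299]
eef_rot: [0.002, 0.022, 1.0, -0.0]
wrist_force: [1.1, -3.6, 6.2]
opening: 0.112
[0.475  0.1934 0.2299] 87.43169345821775 55.225 [ 1.1093 -3.5954  6.1731]
```

View pics/w32.png

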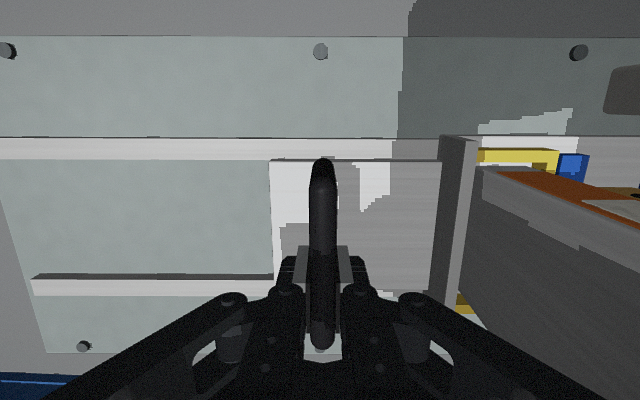

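View pics/s32.png

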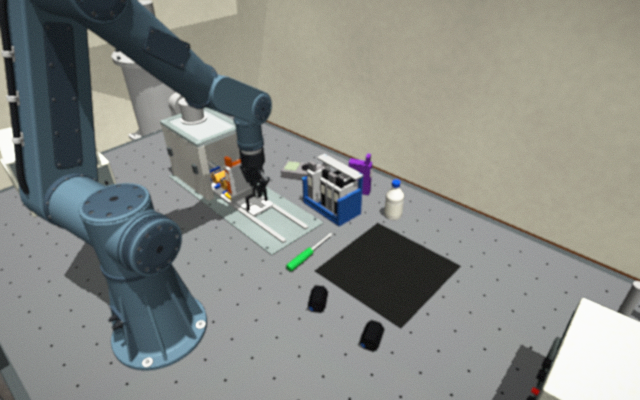

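```bash
python3 -m handwheel '[{"offset":[0,0.002,0],"spin":0,"grip":0},{"offset":[0,0.006,0],"spin":0,"grip":0},{"offset":[0,0.012,0],"spin":0,"grip":0},{"offset":[0,0.02,0],"spin":0,"grip":0},{"offset":[0,0.028,0],"spin":0,"grip":0},{"offset":[0,0.036,0],"spin":0,"grip":0},{"offset":[0,0.044,0],"spin":0,"grip":0},{"offset":[0,0.052,0],"spin":0,"grip":0},{"offset":[0,0.058,0],"spin":0,"grip":0},{"offset":[0,0.063,0],"spin":0,"grip":0},{"offset":[0,0.067,0],"spin":0,"grip":0},{"offset":[0,0.07,0],"spin":0,"grip":0},{"offset":[0,0.07,0],"spin":0,"grip":0}]'
python3 - <<'E'
from h import *
p,o=shot('wrist','w33'); print(o['eef_pos'],yaw(o),o['time_s'],o['wrist_force'])
shot('side','s33'); shot('scene','c33')
E
```

```text
time_s: 56.95
eef_pos: [0.4783, 0.2636, 0.2299]
eef_rot: [0.002, 0.022, 1.0, 0.001]
wrist_force: [3.2, -1.5, 4.5]
opening: 0.116
[0.4783 0.2636 0.2299] 87.42193211261353 56.95 [ 3.1945 -1.5075  4.5272]
```

View pics/w33.png

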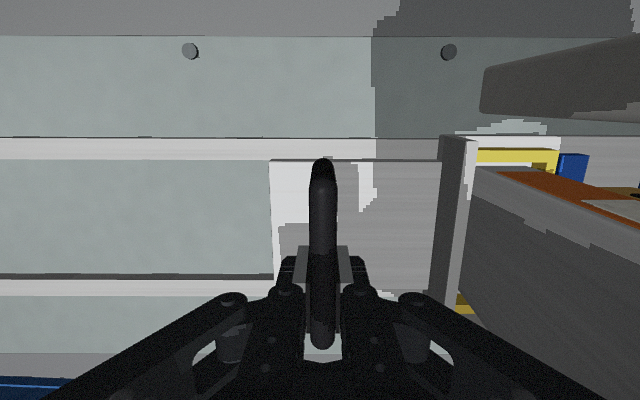

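View pics/s33.png

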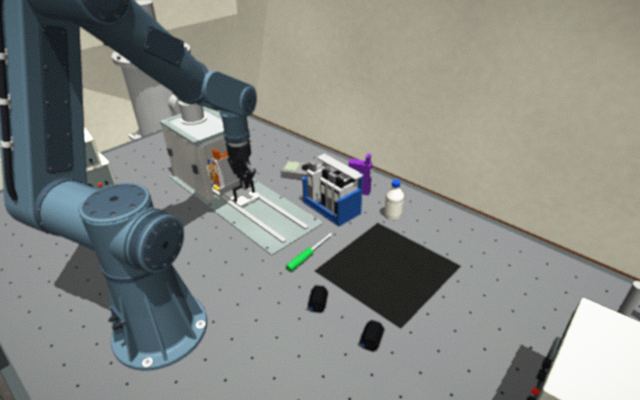

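```bash
python3 -m handwheel '[{"offset":[0,0.003,0],"spin":0,"grip":0},{"offset":[0,0.006,0],"spin":0,"grip":0},{"offset":[0,0.008,0],"spin":0,"grip":0},{"offset":[0,0.0095,0],"spin":0,"grip":0},{"offset":[0,0.0095,0],"spin":0,"grip":0}]'
```

```text
time_s: 57.72
eef_pos: [0.4787, 0.2729, 0.2299]
eef_rot: [0.002, 0.023, 1.0, 0.0]
wrist_force: [3.3, -1.7, 5.2]
opening: 0.114
```

```bash
python3 -m handwheel '[{"offset":[0,0.001,0],"spin":0,"grip":0},{"offset":[0,0.002,0],"spin":0,"grip":0},{"offset":[0,0.003,0],"spin":0,"grip":0},{"offset":[0,0.003,0],"spin":0,"grip":0}]'
```

```text
time_s: 58.22
eef_pos: [0.4789, 0.2758, 0.2299]
eef_rot: [0.002, 0.023, 1.0, 0.0]
wrist_force: [4.1, -2.7, 4.2]
opening: 0.111
```

```bash
python3 -m handwheel '[{"offset":[0,0.0015,0],"spin":0,"grip":0},{"offset":[0,0.003,0],"spin":0,"grip":0},{"offset":[0,0.004,0],"spin":0,"grip":0},{"offset":[0,0.004,0],"spin":0,"grip":0}]'
```

```text
time_s: 58.72
eef_pos: [0.4792, 0.2777, 0.2299]
eef_rot: [0.002, 0.022, 1.0, -0.002]
wrist_force: [1.2, -17.2, 11.2]
opening: 0.115
```

```bash
python3 -m handwheel '[{"offset":[0,0.002,0],"spin":0,"grip":0},{"offset":[0,0.002,0],"spin":0,"grip":0}]'; python3 -m handwheel '[{"offset":[0,-0.003,0],"spin":0,"grip":0},{"offset":[0,-0.003,0],"spin":0,"grip":0.15},{"offset":[0,-0.003,0],"spin":0,"grip":0.3},{"offset":[0,-0.003,0],"spin":0,"grip":0.45},{"offset":[0,-0.003,0],"spin":0,"grip":0.45},{"offset":[0,-0.003,-0.02],"spin":0,"grip":0.45},{"offset":[0,-0.003,-0.06],"spin":0,"grip":0.45},{"offset":[0,-0.005,-0.1],"spin":0,"grip":0.45},{"offset":[0,-0.03,-0.13],"spin":0,"grip":0.6},{"offset":[0,-0.08,-0.15],"spin":0,"grip":0.8},{"offset":[0,-0.12,-0.15],"spin":0,"grip":0.8},{"offset":[0,-0.12,-0.15],"spin":0,"grip":0.8},{"offset":[0,-0.12,-0.15],"spin":0,"grip":0.8}]'
python3 - <<'E'
from h import *
p,o=shot('wrist','w34'); print(o['eef_pos'],yaw(o),o['time_s'],o['wrist_force'])
shot('side','s34'); shot('scene','c34')
E
```

```text
time_s: 58.98
eef_pos: [0.4794, 0.2784, 0.2298]
eef_rot: [0.001, 0.022, 1.0, -0.004]
wrist_force: [1.4, -25.3, 13.7]
opening: 0.113
time_s: 60.6
eef_pos: [0.4723, 0.1622, 0.3781]
eef_rot: [-0.0, 0.023, 1.0, 0.0]
wrist_force: [-0.2, -1.0, 0.0]
opening: 0.798
[0.4723 0.1622 0.3781] 87.3976364410475 60.6 [-0.1631 -0.9543  0.0366]
```

View pics/w34.png

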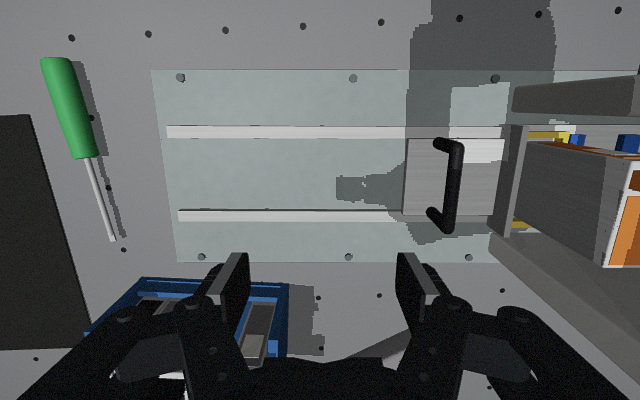

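View pics/s34.png

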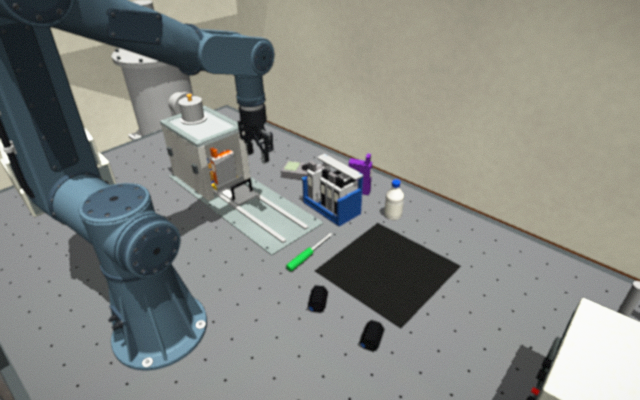

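View pics/c34.png

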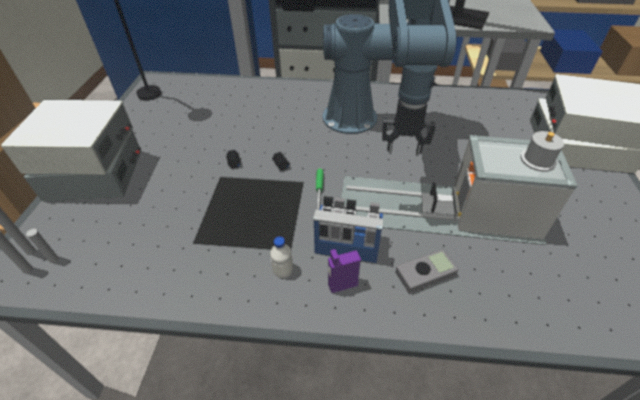

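```bash
python3 - <<'E'
from h import *
p,o=shot('wrist')
for uv in [(456,145),(449,230),(453,188)]: print(atz(p,o,uv,.074))
print([(n,[(q['uv'],q['confidence'],atz(p,o,q['uv'],.07)) for q in landmark_of(p,n)]) for n in ['handle']])
E
python3 -m handwheel '[{"offset":[-0.04,-0.03,-0.02],"spin":0,"grip":0.8},{"offset":[-0.09,-0.07,-0.04],"spin":0,"grip":0.8},{"offset":[-0.12,-0.11,-0.06],"spin":0,"grip":0.8},{"offset":[-0.12,-0.11,-0.06],"spin":0,"grip":0.8},{"offset":[-0.12,-0.11,-0.06],"spin":0,"grip":0.8}]'
python3 - <<'E'
from h import *
p,o=shot('wrist','w35'); print(o['eef_pos'],o['time_s'],o['dq'])
S,_=shot('side'); im=S['color'][:,:,::-1]; cv2.imwrite('pics/s35.png',cv2.resize(im[90:240,150:380],None,fx=3.4,fy=3.4,interpolation=cv2.INTER_CUBIC))
E
```

```text
[0.4356 0.2766 0.074 ]
[0.5118 0.2761 0.074 ]
[0.4726 0.2769 0.074 ]
[('handle', [([447.9, 191.2], 0.58, array([0.4764, 0.2742, 0.07  ]))])]
time_s: 61.48
eef_pos: [0.587, 0.0472, 0.4373]
eef_rot: [-0.001, 0.022, 1.0, 0.0]
wrist_force: [0.5, 0.3, -1.1]
opening: 0.799
[0.587  0.0472 0.4373] 61.475 [ 0.0218 -0.0104  0.0249 -0.0002 -0.001  -0.0022]
```

View pics/w35.png

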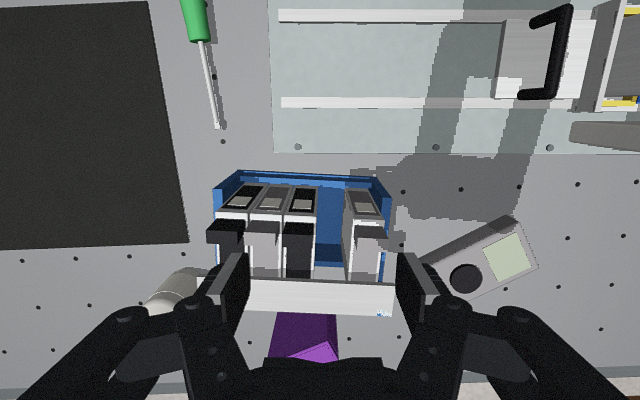

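View pics/s35.png

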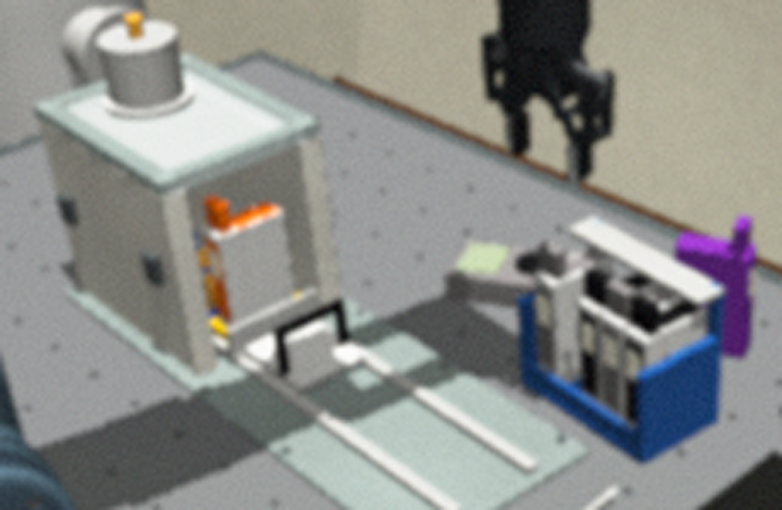

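```bash
python3 -c "
from h import *
print(ctrl.hand_in())"
```

```text
the job is handed in; nothing more can be done
None
```

The counting station was made ready and the job handed in at about 62 s. There is no verdict, so the checks below are my own.

**What I did**
- **Carriage out:** I pulled it to its out stop, where the force rose to 58 N.
- **Orange cassette:** I tipped it forward by its tab, lifted it clear of the rack and stood it upright in the yellow pocket.
- **Bars:** Two were present, and one was knocked aside early in the run. I rolled one by one face and the other by two, so both marked flats were on top. They went into nests 2 and 1.
- **Carriage home:** I slid it in until it met its home stop at about 25 N, then let go and backed away.

**Last checks**
- **Before sliding in:** Both bars lay within about 3 mm of their nest middles with the marked flat up. The cassette was upright, about 3 mm from the pocket's middle.
- **After sliding in:** The handle was within 1–2 mm of where it was gripped at the home stop. The cassette was still upright under the hood, and the other four were standing in the rack. The screwdriver, bottle and meter looked where they were at the start.
- **Disagreement:** The gripper moved about 250 mm between the two stops, against the stated 245 mm. I put this down to pad give and a slightly different grip on the handle.
- **Not checked:** I could not see the bars clearly once they were under the hood. Only brass colour showed beside the cassette in the side view, so their final positions rest on the check made before sliding in.

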